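Complete the jar row and poise the sprung forceps at the gauge marks over the scale

TASK

Get the weighing place ready: stand the stray sample jar on the paper spot so that it completes the neat row on the low shelf, and let go of it. Then pick up the sprung forceps by the thumb plates, squeeze them until each tip is over its dark mark on the gauge plate, and hold them level and steady at that gap in the air over the scale's pan. Finish while still holding them there; leave the other jars and everything else where they are.

Things in the scene. Friction and masses are not known exactly. Their poses are not given: they have to be found in the camera images.
- stray_jar_mid (a point): centre (half-way up) of the one sample jar that stands on the bench apart from the row: clear upright jar with white screw cap, 44 mm diameter, 66 mm tall, about 0.12 kg; z up
- row_jar1_mid (a point): centre (half-way up) of one of the three like jars (44 mm diameter, 66 mm tall) already in the row on the low shelf
- row_jar2_mid (a point): centre (half-way up) of one of the three like jars (44 mm diameter, 66 mm tall) already in the row on the low shelf
- row_jar3_mid (a point): centre (half-way up) of one of the three like jars (44 mm diameter, 66 mm tall) already in the row on the low shelf
- spot_mid (a point): centre of the round paper spot, 38 mm across and flat on the shelf, that marks the one empty place of the row (it may be any of the four). The point is at the height of the shelf's top. The four places are 56 mm apart in a straight line along the shelf, so the jars have 12 mm between them
- shelf: low fixed grey shelf, 90 mm deep (its x), 240 mm long (its y, the direction of the row), top 45 mm above the bench; origin on the bench under its centre; z up. It stands to the left or the right of the robot and is turned a little
- forceps_grip (a point): grip point of the loose steel sprung forceps (180 mm long, 0.09 kg, flat on the bench): midway between its two upright thumb plates, 15 mm above the underside. x points to the tips, y to the left leg, z up. Plates: 24 mm long, tops 26 mm above the underside, 55 to 58 mm over their outsides at rest, 40 mm and parallel when the tips are on the marks. A leg is hinged 85 mm behind
- gauge_mid (a point): point midway between the two marks on the forceps' gauge plate, the flat cross-piece (66 mm wide, 3 mm thick) fixed to the forceps beneath the tips; 54 mm ahead of forceps_grip (along x) and 12 mm lower. The marks are two dark lines along x, each 4 mm wide, centred 10 mm to either side of this point
- tip_left (a point): middle of the end of the left leg's tip (tip about 4 mm wide), 8 mm above the gauge plate. At rest the tips are about 45 mm apart, centre to centre; over the two marks they are 20 mm apart
- tip_right (a point): the same for the right leg's tip; the legs move as mirror images. 1 mm of width at the thumb plates is 1.6 mm at the tips; at the marks the spring pushes about 6.5 N on each plate
- pan_mid (a point): centre of the top of the bench scale's steel pan (140 mm along its x by 170 mm along its y), 74 mm above the bench; the highest part of the fixed white scale (200 by 210 mm)
- scale: the bench scale: origin on the bench under the middle of its housing; x points away from its key panel; z up
- check_weight: small steel weight with a knob, 28 mm diameter, 38 mm tall, on the bench beyond the forceps; origin under its centre; leave alone
- cap_tray: white open tray 70 x 100 x 30 mm, far side of the bench; leave alone
- dish: round glass dish, 60 mm diameter, 15 mm tall, near the robot; leave alone
- tip_box: grey box 60 x 90 x 45 mm, near the robot; leave alone
- wash_bottle: white bottle 68 mm diameter, 150 mm tall, far side; leave alone
- amber_bottle: amber glass bottle 60 mm diameter, 120 mm tall, far side; leave alone
- notebook: grey notebook 80 x 120 x 12 mm, far side; leave alone
Things that resemble listed ones, but are neither listed nor needed, are in the scene too. Leave any orange or pink look-alike of the part that bears stray_jar_mid alone.

How it is judged:
On the way, in this order (a step that is already met when the one before it is completed fails the run):
1. the stray jar stands on the spot in the row, let go (horizontal distance between stray_jar_mid and spot_mid below 0.009 m and z of stray_jar_mid in the frame of spot_mid between 0.03 and 0.036 m and angle between stray_jar_mid's own z axis and vertical below 0.1 rad and distance of each of row_jar1_mid, row_jar2_mid, row_jar3_mid from where it was at the start of the episode below 0.012 m and contact force between the fingers and stray_jar below 0.1 N and linear speed of stray_jar below 0.03 m/s), for 0.2 s.
2. the forceps are held in the air with the tips at the marks (distance between tip_left and tip_right between 0.016 and 0.024 m and contact force between forceps and the fingers above 1 N and contact force between forceps and scale below 0.1 N and contact force between forceps and shelf below 0.1 N and contact force between forceps and stray_jar below 0.1 N and contact force between forceps and row_jar1 below 0.1 N and contact force between forceps and row_jar2 below 0.1 N and contact force between forceps and row_jar3 below 0.1 N and height (world z) of gauge_mid above 0.04 m), for 0.5 s.
At the end, for the whole second after the job is handed in: Jar upright, released, within 9 mm of the spot; row jars moved under 12 mm. Forceps held by fingers only, still, level within 0.3 rad, tips 16 to 24 mm apart (marks 20), gauge middle within 70 mm of the pan centre in plan and 20 to 250 mm above it. Bystanders within 30 mm (all of step 1 and distance between tip_left and tip_right between 0.016 and 0.024 m and contact force between forceps and the fingers above 1 N and contact force between forceps and scale below 0.1 N and contact force between forceps and shelf below 0.1 N and contact force between forceps and stray_jar below 0.1 N and contact force between forceps and row_jar1 below 0.1 N and contact force between forceps and row_jar2 below 0.1 N and contact force between forceps and row_jar3 below 0.1 N and horizontal distance between gauge_mid and pan_mid below 0.07 m and z of gauge_mid in the frame of pan_mid between 0.02 and 0.25 m and angle between forceps_grip's own z axis and vertical below 0.3 rad and linear speed of forceps below 0.03 m/s); the arm keeps its last pose, push and grip.
It fails at once if a bystander on the bench is pushed more than 30 mm or tipped over (distance of any of check_weight, cap_tray, dish, tip_box, wash_bottle, amber_bottle, notebook from where it was at the start of the episode above 0.03 m or angle between any of check_weight, cap_tray, dish, tip_box, wash_bottle, amber_bottle, notebook's own z axis and vertical above 0.4 rad).
It fails at once if a jar of the row is knocked over (angle between any of row_jar1_mid, row_jar2_mid, row_jar3_mid's own z axis and vertical above 0.5 rad).
It also fails if it takes over 58 s, if anything falls off the work surface, if the arm or the gripper's body presses on something with over 40 N, if the wrist force passes 120 N, or if a joint passes its speed limit or range.

ROBOT

A 7-joint arm with a two-finger parallel gripper is mounted at the origin on the work surface. World frame = base frame: x ahead of the robot, y to its left, z up, the work surface at z = 0. Lengths are in m, angles in rad, forces in N, time in s.
With the tool pointing down it reaches from about 0.425 to 0.925 m from the base axis. Payload 6.8 kg.
Tool frame: the origin (TCP) lies at the very end of the fingers, on their centre line; the grasp point (between the pads) lies 19 mm behind it; y points along the fingers, z is the direction in which the jaws open and shut, and the axes are right-handed (so a half turn about y gives the same grasp; the last joint's range is limited). The gripper opens to 85 mm and grips with 20 to 120 N. Pads are 22 mm wide; open, the fingers measure 114 mm over their backs; the gripper's body (76 mm by 85 mm) begins 54 mm behind the grasp point. The pads swing forward as they close: fully open they stand 13 mm farther back than shut.
Start: joints at [-1.355, 0.477, 0.022, 1.555, -0.011, 1.109, -0.083], TCP at [0.215, 0.64, 0.209] pointing down, gripper open.
Joint ranges: [-2.96, 2.96], [-0.34, 2.1], [-1.41, 1.46], [0.24, 2.44], [-1.37, 4.51], [0.17, 1.92], [-2.96, 2.96]. Speed limits (rad/s): [2.39, 2.39, 3.14, 3.14, 3.14, 3.14, 3.14].

INTERFACE

Orientations are given as a rotation vector (axis times angle).
In Python, from bench import r gives the robot as it stands.
- The arm moves only by the tool drive_tool, never from a script. Its argument "series" is a list of rows, each a list of 7 numbers: the shift along the tool's x, y, z in mm, then the turn, a rotation vector about the tool's x, y, z in degrees, then the finger opening in mm, from 0 to 85.4. In form: [[tx, ty, tz, wx, wy, wz, grip], ...]. A call has 1 to 5 rows; each row is the pose to reach, as a shift and turn from the pose measured when the call began, along the tool's axes at that moment; what a row does not reach only later rows make up. A row lasts 1/10 s, in which the tool goes at most 50 mm and 8.59 degrees, less where a joint would pass 70% of its speed; a pose out of reach is approached as far as the arm can. A call with a gripper value outside its range is refused whole. The fingers move at their own pace and stop on an object; "squeeze" is the grip in N (left out, the last holds). Time passes only in rows, so rows that repeat a pose let the fingers close. It gives the time, the measured TCP pose, the force and the opening at its end, in the units of the state.
- r.get_obs(): the state, without advancing time (a new reading comes with each control period).
- r.grab_frame(name): name is "side" or "top"; returns a dict with "frame" (480x640x3 uint8, blue, green, red), "intrinsics" (3x3 intrinsics, pixels), "rvec" (rotation vector, rad) and "tvec" (3), from world to camera coordinates, as OpenCV has them. Camera axes: x right, y down, z forward; pixel columns grow to the right and rows downward; lengths in m; the calibration is good to about 2 mm. A picture is of the moment at which its call begins. There is no depth.
- r.hand_in(): hands the job in, once; it reports no verdict.
The state is a dict: "clock": time; "joints": joint angles; "qvel": joint speeds; "tau": joint torques, N m; "tcp_pos": TCP position; "orientation": TCP orientation; "contact_force": force on the tool from outside, world axes, zero at the start; "moment": the same for the moment, N m; "grip_width": finger opening in m.
Only numpy, scipy, OpenCV 4.12 (cv2) and the standard library are available. Lean on these libraries where they do the work, as an engineer would, in place of code of your own. Each camera call takes 0.05 s, during which the arm holds its last target.

## Working session

There is one attempt and no reset: what is moved stays moved. The work goes in short steps, Python scripts to look and compute and a tool call to move; the robot and the scene stay as the last step left them, time stands still between calls to the robot, and variables do not carry over. Pictures are saved under pics/ and viewed, and the job is handed in when it is done.

Besides the shell and the picture viewer there is one more tool, called after "Emit:" by a JSON object that holds its "fn" and its "kwargs", one argument or row to a line. drive_tool: Moves the arm, as the interface text tells. Its arguments: {"type":"object","properties":{"series":{"type":"array","items":{"type":"array","items":{"type":"number"}}},"squeeze":{"type":"number"}},"required":["series"]}

```bash
ls; mkdir -p pics
cat > h.py <<'E'
import numpy as np, cv2
from bench import r
from scipy.spatial.transform import Rotation as R
def snap(name,fn):
    f=r.grab_frame(name); cv2.imwrite(f'pics/{fn}.png',f['frame']); np.savez(f'pics/{fn}.npz',K=f['intrinsics'],rv=f['rvec'],t=f['tvec']); return f
def crop(fn,u0,v0,u1,v1,s,out):
    im=cv2.imread(f'pics/{fn}.png')[v0:v1,u0:u1]; cv2.imwrite(f'pics/{out}.png',cv2.resize(im,None,fx=s,fy=s,interpolation=cv2.INTER_CUBIC))
def px(fn,uv,z):
    d=np.load(f'pics/{fn}.npz'); M=R.from_rotvec(d['rv'].ravel()).as_matrix(); c=-M.T@d['t'].ravel()
    q=M.T@np.linalg.inv(d['K'])@np.array([uv[0],uv[1],1.]); return c+q*(z-c[2])/q[2]
def proj(fn,P):
    d=np.load(f'pics/{fn}.npz'); p,_=cv2.projectPoints(np.array(P,float).reshape(-1,3),d['rv'],d['t'],d['K'],None); return p.reshape(-1,2)
def st():
    o=r.get_obs(); M=R.from_rotvec(np.ravel(o['orientation'])).as_matrix(); return o,np.ravel(o['tcp_pos']),M
def to(P,Mt):
    "shift mm & turn deg in tool axes to reach"
    o,p,M=st(); return np.round(M.T@(np.array(P)-p)*1000,1), np.round(np.degrees(R.from_matrix(M.T@Mt).as_rotvec()),2)
def down(a):
    "tool pointing down, jaws z axis at world angle a (rad)"
    z=np.array([np.cos(a),np.sin(a),0]); y=np.array([0,0,-1.]); return np.column_stack([np.cross(y,z),y,z])
E
python3 - <<'E'
from h import *
o,p,M=st(); print(o); print(M.round(3))
for n in('side','top'):
    snap(n,n+'0'); d=np.load(f'pics/{n}0.npz'); print(n,d['K'],(-R.from_rotvec(d['rv'].ravel()).as_matrix().T@d['t'].ravel()))
E
```

```text
pics
{'clock': 0.0, 'joints': array([-1.3550919 ,  0.47782322,  0.02234512,  1.55644695, -0.01147909,
        1.10932046, -0.0831011 ]), 'qvel': array([ 1.65099666e-04, -1.00008799e-03,  2.22084103e-03, -8.38835044e-04,
       -1.43852274e-05, -1.37937695e-03,  1.19578067e-03]), 'tau': array([ 2.47693833e-04, -5.96447468e+01,  1.60791434e+00, -2.81201237e+01,
        1.24399815e-02,  9.36288794e-03, -1.64868482e-05]), 'tcp_pos': array([0.21459216, 0.63930643, 0.20811228]), 'orientation': array([-1.55768779,  0.2542712 , -0.25404851]), 'contact_force': array([ 0.54300897, -0.75053834, -0.26253684]), 'moment': array([-0.02485913,  0.00338253, -0.00486883]), 'grip_width': 0.08518373284539274}
[[ 0.948 -0.     0.318]
 [-0.318 -0.002  0.948]
 [ 0.    -1.    -0.002]]
side [[452.87208128   0.         313.15841705]
 [  0.         452.87208128 238.66854479]
 [  0.           0.           1.        ]] [0.29133553 0.56735909 0.67053888]
top [[624.70291599   0.         327.76227656]
 [  0.         624.70291599 247.82504678]
 [  0.           0.           1.        ]] [0.26267607 0.01103611 1.56402304]
```

View pics/side0.png

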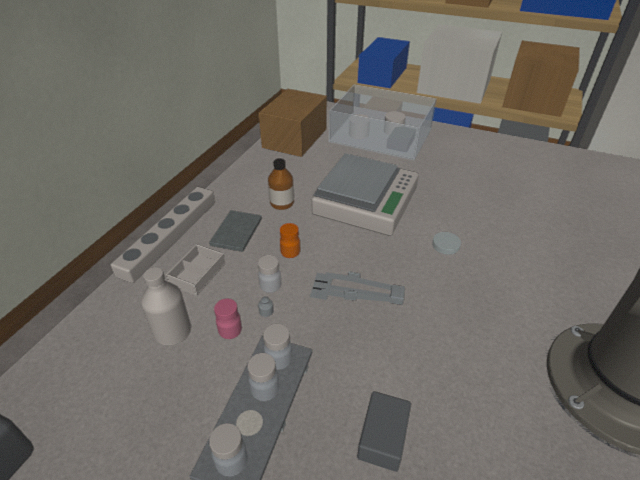

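View pics/top0.png

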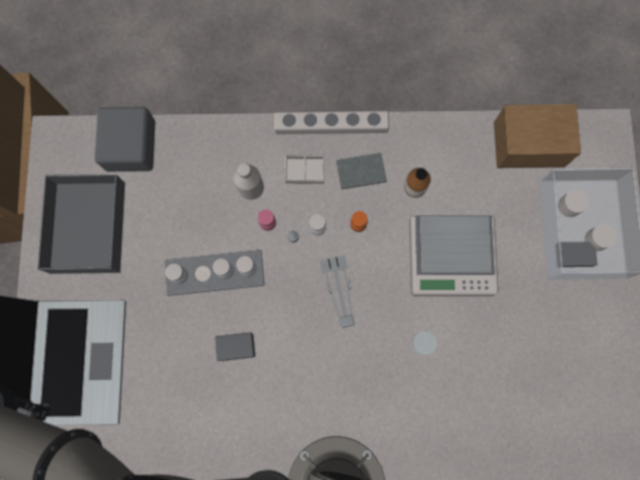

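The scene is clear: the shelf is at left (top ~165–263, 250–293), with the spot second from the left (~203,273). The stray jar is at ~(317,224), the forceps at ~(340,290) and the pan at ~(454,243). Next I'll enlarge these.

Run:
```python
from h import *
crop('top0',155,190,355,340,4,'c1'); crop('top0',290,200,380,340,5,'c1b')
crop('side0',180,310,330,480,4,'c2'); crop('side0',230,220,430,340,4,'c3')
```

```text
(no output)
```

View pics/c1.png

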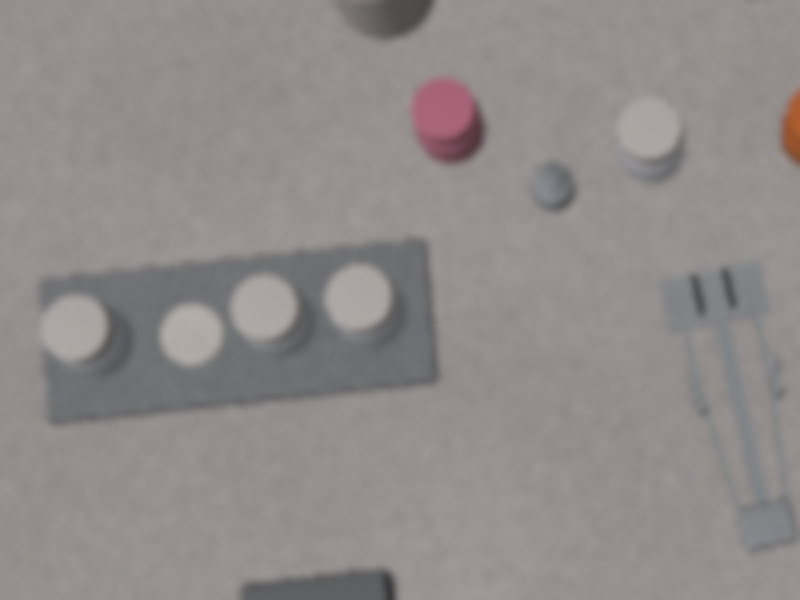

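View pics/c1b.png

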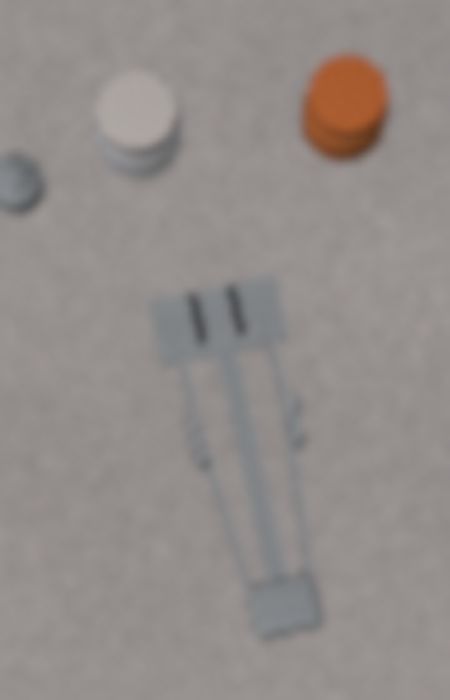

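View pics/c2.png

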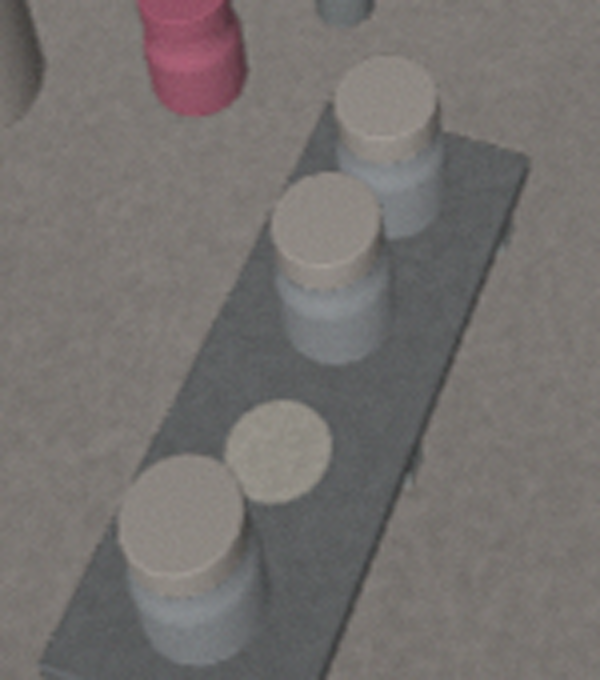

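View pics/c3.png

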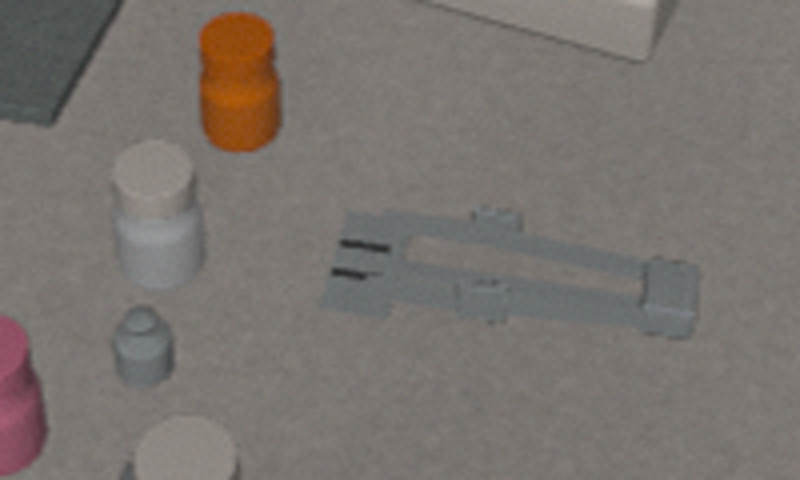

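Run:
```python
from h import *
T=lambda u,v:(u/4+155,v/4+190)
S2=lambda u,v:(u/4+180,v/4+310)
S3=lambda u,v:(u/4+230,v/4+220)
B=lambda u,v:(u/5+290,v/5+200)
print('stray',px('top0',T(649,128),.066),px('side0',S3(153,168),.066))
print('spot',px('top0',T(191,334),.045),px('side0',S2(279,451),.045))
for a,b in [((75,328),(183,513)),((264,307),(327,220)),((359,296),(387,98))]:
    print('row',px('top0',T(*a),.111),px('side0',S2(*b),.111))
for q in [(197,318),(236,310),(191,295),(203,341),(230,287),(242,333),(228,345),(272,578),(284,606),(152,300),(277,278),(287,338),(163,362)]: print('F',q,px('top0',B(*q),.003)[:2].round(4))
print('sidemarks')
for q in [(342,244),(389,248),(332,271),(382,274)]: print(px('side0',S3(*q),.003)[:2].round(4))
print('side plates tops z.026')
for q in [(475,209),(520,215),(460,280),(506,284)]: print(px('side0',S3(*q),.026)[:2].round(4))
print('pan',[px('top0',q,.074)[:2].round(4) for q in [(417,215),(492,215),(492,273),(420,273)]])
```

```text
stray [0.62991853 0.03977495 0.066     ] [0.62998241 0.03991539 0.066     ]
spot [0.50816944 0.32319309 0.045     ] [0.50783591 0.32222425 0.045     ]
row [0.50191608 0.37814761 0.111     ] [0.50218559 0.37772988 0.111     ]
row [0.51310228 0.26697084 0.111     ] [0.51262307 0.26732951 0.111     ]
row [0.51900255 0.21098089 0.111     ] [0.51786248 0.21175502 0.111     ]
F (197, 318) [0.5364 0.0111]
F (236, 310) [ 0.5403 -0.0088]
F (191, 295) [0.5483 0.014 ]
F (203, 341) [0.5246 0.0082]
F (230, 287) [ 0.5522 -0.0059]
F (242, 333) [ 0.5285 -0.0117]
F (228, 345) [ 0.5224 -0.0045]
F (272, 578) [ 0.4044 -0.0248]
F (284, 606) [ 0.3904 -0.0305]
F (152, 300) [0.546  0.0338]
F (277, 278) [ 0.5566 -0.0299]
F (287, 338) [ 0.5256 -0.0344]
F (163, 362) [0.5141 0.0285]
sidemarks
[ 0.5517 -0.0054]
[ 0.529  -0.0124]
[0.5487 0.0134]
[0.5252 0.0052]
side plates tops z.026
[ 0.4921 -0.0341]
[ 0.4703 -0.0392]
[0.4817 0.013 ]
[0.4608 0.0065]
pan [array([ 0.6426, -0.2057]), array([ 0.6402, -0.3897]), array([ 0.4962, -0.3806]), array([ 0.4983, -0.2072])]
```

Run:
```python
from h import *
print(to([.63,.04,.2],down(np.radians(5.6))))
```

```text
(array([ 584.5,    9. , -436. ]), array([8.000e-02, 6.585e+01, 6.000e-02]))
```

Emit:
{"fn": "drive_tool", "kwargs": {
  "series": [
    [40,0,-30,0,5,0,85],
    [80,0,-60,0,12,0,85],
    [120,0,-90,0,20,0,85],
    [160,0,-120,0,28,0,85],
    [200,0,-150,0,35,0,85]
  ],
  "squeeze": 30
}}

```text
clock: 0.6
tcp_pos: [0.357, 0.4318, 0.2083]
orientation: [-1.446, 0.733, -0.734]
contact_force: [1.8, 0.7, 0.3]
grip_width: 0.0849
```

Run:
```python
from h import *
o,p,M=st();print(o['clock'],p)
print(to([.63,.04,.2],down(np.radians(5.6))))
```

```text
0.6 [0.35697386 0.43182309 0.20825735]
(array([477.4,   8.8, -10.6]), array([ 0.08, 30.54,  0.09]))
```

Emit:
{"fn": "drive_tool", "kwargs": {
  "series": [
    [45,0,-1,0,6,0,85],
    [90,0,-2,0,12,0,85],
    [135,0,-3,0,18,0,85],
    [180,0,-4,0,24,0,85],
    [225,0,-5,0,30,0,85]
  ]
}}

```text
clock: 1.1
tcp_pos: [0.4862, 0.2454, 0.2084]
orientation: [-1.258, 1.133, -1.134]
contact_force: [0.2, 0.1, 0.6]
grip_width: 0.0852
```

Run:
```python
from h import *
print(to([.63,.04,.12],down(np.radians(5.6))))
```

```text
(array([219. ,  88.7, 122.1]), array([0.07, 0.3 , 0.1 ]))
```

Emit:
{"fn": "drive_tool", "kwargs": {
  "series": [
    [40,5,22,0,0,0,85],
    [80,10,44,0,0,0,85],
    [120,20,66,0,0,0,85],
    [160,45,88,0,0,0,85],
    [200,70,110,0,0,0,85]
  ]
}}

```text
clock: 1.6
tcp_pos: [0.615, 0.0593, 0.14]
orientation: [-1.258, 1.132, -1.134]
contact_force: [-0.2, 1.5, 0.3]
grip_width: 0.0851
```

Emit:
{"fn": "drive_tool", "kwargs": {
  "series": [
    [15,10,9,0,0,0,85],
    [19,18,12,0,0,0,85],
    [19,18,12,0,0,0,85]
  ]
}}

```text
clock: 1.9
tcp_pos: [0.628, 0.0416, 0.1206]
orientation: [-1.259, 1.135, -1.133]
contact_force: [0.9, 0.8, -0.6]
grip_width: 0.0852
```

Run:
```python
from h import *
print(to([.63,.04,.006],down(np.radians(5.6))))
snap('side','s1');snap('top','t1'); crop('s1',200,180,360,300,5,'s1c')
```

```text
(array([  1.6, 114.6,   2.2]), array([0.17, 0.28, 0.08]))
```

View pics/s1c.png

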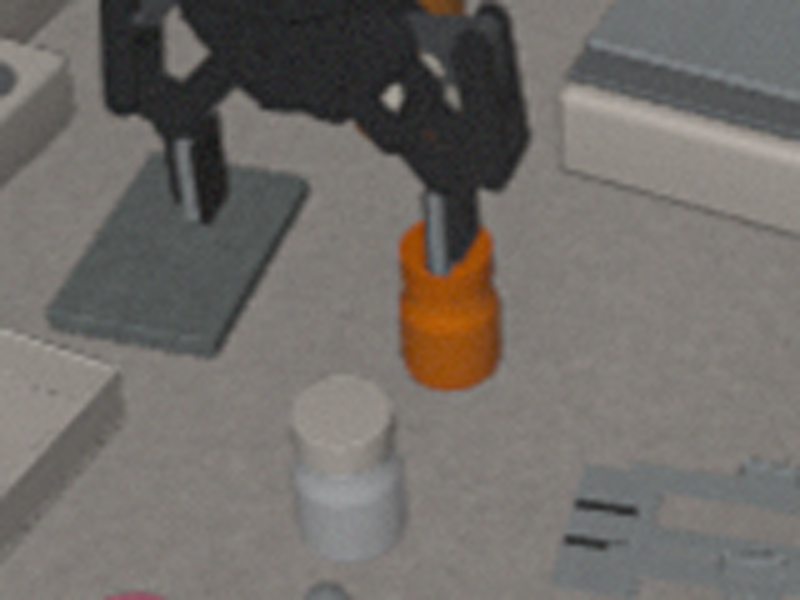

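The open fingers are above the jar, which stands clear below them at crop (350,470). I'll descend.

Emit:
{"fn": "drive_tool", "kwargs": {
  "series": [
    [1,30,2,0,0,0,85],
    [1.5,60,2,0,0,0,85],
    [1.5,85,2,0,0,0,85],
    [1.5,105,2,0,0,0,85],
    [1.5,112,2,0,0,0,85]
  ]
}}

```text
clock: 2.5
tcp_pos: [0.629, 0.0447, 0.0091]
orientation: [-1.26, 1.131, -1.127]
contact_force: [0.1, -0.4, -0.0]
grip_width: 0.0849
```

Emit:
{"fn": "drive_tool", "kwargs": {
  "series": [
    [0,2,0,0,0,0,60],
    [0,2,0,0,0,0,50],
    [0,2,0,0,0,0,40],
    [0,2,0,0,0,0,36],
    [0,2,0,0,0,0,36]
  ],
  "squeeze": 30
}}

```text
clock: 3.0
tcp_pos: [0.63, 0.0454, 0.0088]
orientation: [-1.258, 1.13, -1.127]
contact_force: [-1.5, 1.6, 6.9]
grip_width: 0.0411
```

Run:
```python
from h import *
snap('side','s2'); crop('s2',200,180,360,300,5,'s2c'); snap('top','t2'); crop('t2',240,160,400,280,5,'t2c'); print(st()[:2])
```

```text
({'clock': 3.1, 'joints': array([-0.42919029,  0.67571699,  0.36007529,  1.81929822, -0.34787628,
        0.70964935,  0.23374417]), 'qvel': array([ 0.00177774,  0.00082671, -0.00179876,  0.00119737, -0.00037768,
       -0.00023607,  0.00085549]), 'tau': array([ 8.86043999e-01, -5.61962664e+01,  8.61196607e+00, -1.82918841e+01,
        2.19295216e-01, -5.68710845e-01,  4.05249128e-03]), 'tcp_pos': array([0.63002469, 0.04538375, 0.0087539 ]), 'orientation': array([-1.25789287,  1.13016672, -1.12720148]), 'contact_force': array([-2.15575923,  0.90880458,  7.60100543]), 'moment': array([ 0.21950022,  0.28604862, -0.0234362 ]), 'grip_width': 0.04128650930864827}, array([0.63002469, 0.04538375, 0.0087539 ]))
```

View pics/s2c.png

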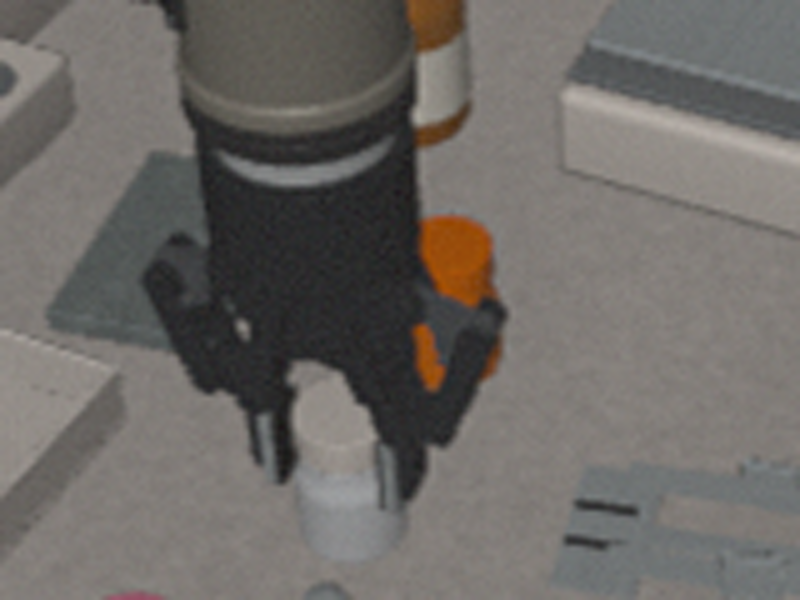

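The grip stopped at 41 mm with 7.6 N upward. The TCP is 5 mm off in y and high on the shoulder, so I'll reopen, correct and go lower.

Emit:
{"fn": "drive_tool", "kwargs": {
  "series": [
    [0,0,0,0,0,0,60],
    [0,0,0,0,0,0,75],
    [0,0,0,0,0,0,75]
  ]
}}

```text
clock: 3.4
tcp_pos: [0.6302, 0.0452, 0.009]
orientation: [-1.258, 1.13, -1.128]
contact_force: [-0.6, -0.4, 0.1]
grip_width: 0.0751
```

Run:
```python
from h import *
print(to([.63,.04,.003],down(np.radians(5.6)))); print(st()[2].round(3),st()[0]['contact_force'])
snap('side','s3'); crop('s3',200,180,360,300,5,'s3c')
```

```text
(array([ 5.2,  6. , -0.8]), array([ 0.01,  0.61, -0.1 ]))
[[ 0.108 -0.     0.994]
 [-0.994  0.002  0.108]
 [-0.002 -1.    -0.   ]] [-0.55473589 -0.39524182  0.10086912]
```

View pics/s3c.png

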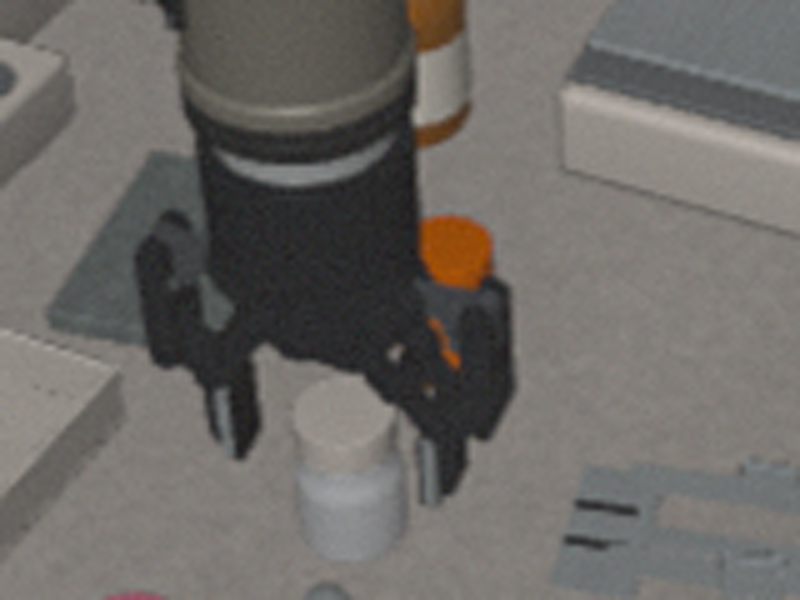

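Emit:
{"fn": "drive_tool", "kwargs": {
  "series": [
    [5,5,-1,0,0.5,0,75],
    [6,6,-1,0,0.5,0,75],
    [6,6,-1,0,0.5,0,75],
    [6,6,-1,0,0.5,0,75]
  ]
}}

```text
clock: 3.85
tcp_pos: [0.6296, 0.039, 0.0027]
orientation: [-1.254, 1.137, -1.134]
contact_force: [1.3, -0.0, 0.1]
grip_width: 0.0752
```

Emit:
{"fn": "drive_tool", "kwargs": {
  "series": [
    [0,0,0,0,0,0,55],
    [0,0,0,0,0,0,45],
    [0,0,0,0,0,0,38],
    [0,0,0,0,0,0,38],
    [0,0,0,0,0,0,38]
  ],
  "squeeze": 30
}}

```text
clock: 4.35
tcp_pos: [0.6298, 0.0391, 0.0031]
orientation: [-1.254, 1.137, -1.134]
contact_force: [-1.7, 0.2, 4.9]
grip_width: 0.0422
```

Run:
```python
from h import *
snap('side','s4'); crop('s4',200,180,360,300,5,'s4c');print(st()[0]['contact_force'],st()[0]['grip_width'])
```

```text
[-1.25614009  0.35002931  6.6157444 ] 0.04246656956302123
```

View pics/s4c.png

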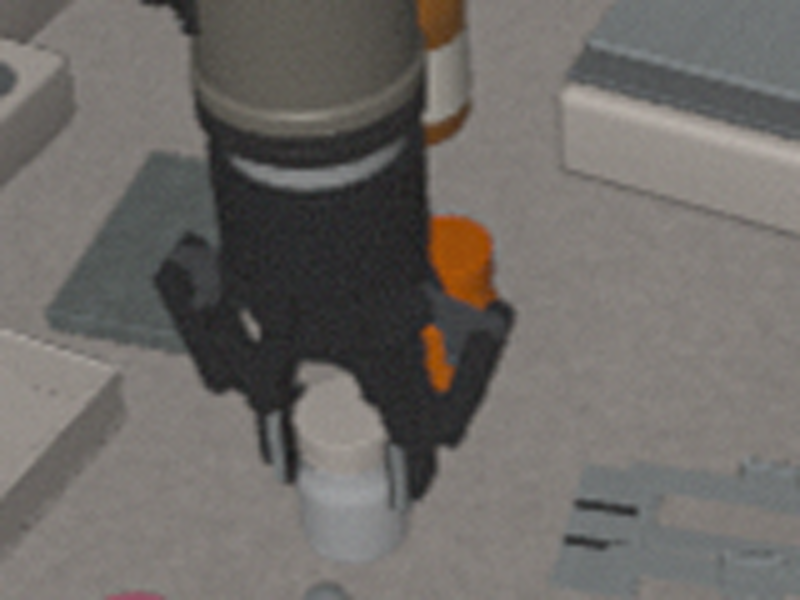

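Both pads now hold the jar's body at 42 mm. Lift.

Emit:
{"fn": "drive_tool", "kwargs": {
  "series": [
    [0,-15,0,0,0,0,36],
    [0,-45,0,0,0,0,36],
    [0,-80,0,0,0,0,36],
    [0,-115,0,0,0,0,36],
    [0,-145,0,0,0,0,36]
  ]
}}

```text
clock: 4.9
tcp_pos: [0.6302, 0.0387, 0.1506]
orientation: [-1.253, 1.136, -1.135]
contact_force: [0.6, 0.6, -0.3]
grip_width: 0.042
```

Run:
```python
from h import *
print(to([.508,.3227,.15],down(np.radians(5.6))),st()[0]['contact_force'],st()[1])
snap('side','s5')
```

```text
(array([-294.7,    1.1,  -93.4]), array([-0.06,  0.09, -0.1 ])) [ 0.64713978  0.56976773 -0.30518047] [0.63018536 0.03865902 0.15063704]
```

View pics/s5.png

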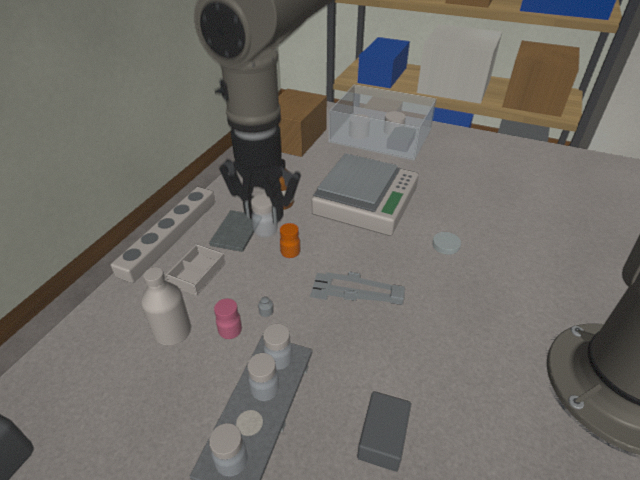

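Emit:
{"fn": "drive_tool", "kwargs": {
  "series": [
    [-30,0,-9,0,0,0,36],
    [-75,0,-24,0,0,0,36],
    [-120,0,-38,0,0,0,36],
    [-165,0,-52,0,0,0,36],
    [-210,0,-66,0,0,0,36]
  ]
}}

```text
clock: 5.45
tcp_pos: [0.5458, 0.2425, 0.1562]
orientation: [-1.245, 1.132, -1.138]
contact_force: [0.8, 1.2, -0.6]
grip_width: 0.0421
```

Emit:
{"fn": "drive_tool", "kwargs": {
  "series": [
    [-35,0,-11,0,0,0,36],
    [-60,0,-20,0,0,0,36],
    [-80,0,-26,0,0,0,36],
    [-84,0,-27,0,0,0,36],
    [-84,0,-27,0,0,0,36]
  ]
}}

```text
clock: 5.95
tcp_pos: [0.5106, 0.3235, 0.1564]
orientation: [-1.246, 1.131, -1.138]
contact_force: [0.2, 0.0, -0.2]
grip_width: 0.042
```

Run:
```python
from h import *
snap('side','s6'); snap('top','t6'); crop('s6',160,240,360,440,3,'s6c')
print(to([.508,.3217,.054],down(np.radians(5.6))),st()[1])
```

```text
(array([ -0.3, 102.3,  -4.5]), array([-0.53, -0.08, -0.11])) [0.51154847 0.32156741 0.15636422]
```

View pics/s6.png

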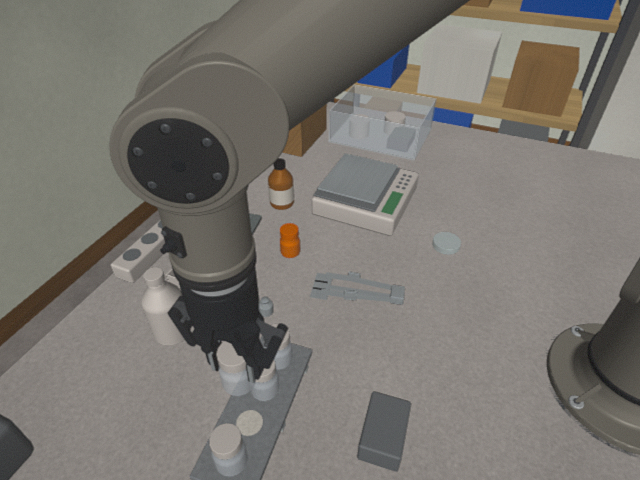

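Emit:
{"fn": "drive_tool", "kwargs": {
  "series": [
    [0,10,-2,-0.3,0,0,36],
    [0,20,-4,-0.5,0,0,36],
    [0,30,-4,-0.5,0,0,36],
    [0,35,-4,-0.5,0,0,36],
    [0,35,-4,-0.5,0,0,36]
  ]
}}

```text
clock: 6.55
tcp_pos: [0.5073, 0.3207, 0.12]
orientation: [-1.254, 1.139, -1.137]
contact_force: [-0.5, 0.7, -0.8]
grip_width: 0.042
```

Run:
```python
from h import *
snap('side','s7'); crop('s7',190,310,330,440,5,'s7c')
print(to([.508,.3217,.054],down(np.radians(5.6))),st()[1])
snap('top','t7'); crop('t7',130,190,290,310,5,'t7c')
print(proj('s7',[[.508,.3227,.066+st()[1][2]-.003],[.508,.3227,.045]]))
```

```text
(array([-0.6, 66.7,  0.4]), array([ 0.02, -0.09, -0.06])) [0.50770338 0.32098968 0.12070766]
[[237.98349742 368.38894247]
 [249.48182537 422.9977781 ]]
```

View pics/s7c.png

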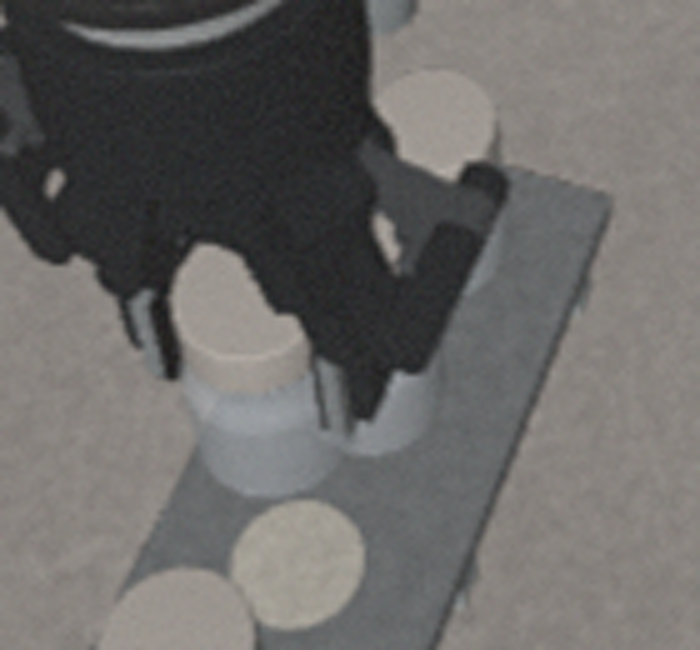

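View pics/t7c.png

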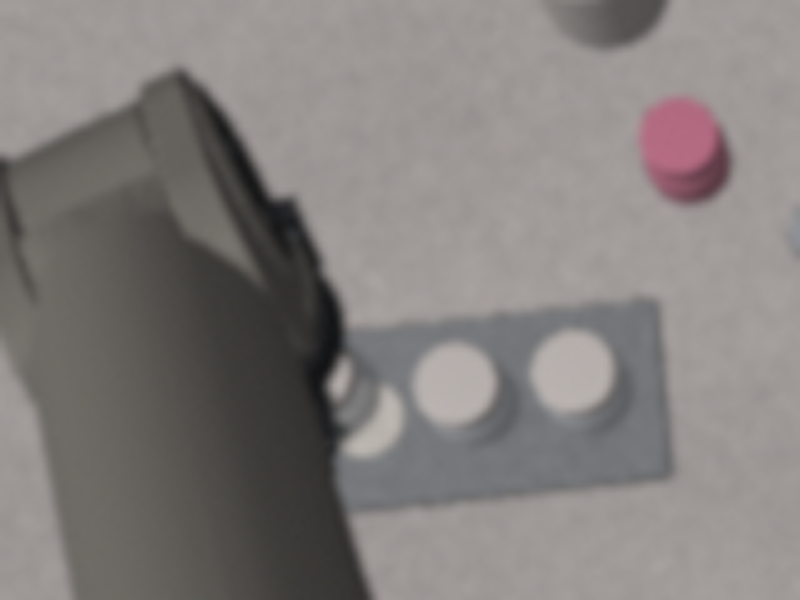

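The held jar's cap centre is at crop (240,298), against (240,292) predicted, so it's aligned within ~1 mm. Lower it.

Emit:
{"fn": "drive_tool", "kwargs": {
  "series": [
    [-0.5,20,0.5,0,0,0,36],
    [-0.5,40,0.5,0,0,0,36],
    [-0.5,55,0.5,0,0,0,36],
    [-0.5,65,0.5,0,0,0,36],
    [-0.5,68,0.5,0,0,0,36]
  ]
}}

```text
clock: 7.15
tcp_pos: [0.5081, 0.3216, 0.0523]
orientation: [-1.253, 1.139, -1.137]
contact_force: [-0.1, -1.0, -0.3]
grip_width: 0.0421
```

Run:
```python
from h import *
snap('side','s8'); crop('s8',190,340,330,470,5,'s8c')
print(to([.508,.3217,.0485],down(np.radians(5.6))),st()[1],st()[0]['contact_force'])
print((proj('s8',[[.508,.3227,.066+st()[1][2]-.003],[.508,.3227,.045]])-[190,340])*5)
```

```text
(array([ 0. ,  4. , -0.2]), array([ 0.02, -0.08, -0.06])) [0.50824792 0.32173718 0.05253603] [ 0.08845511 -0.41461554 -0.5836672 ]
[[270.48350308 287.11143134]
 [297.40912685 414.98889052]]
```

View pics/s8c.png

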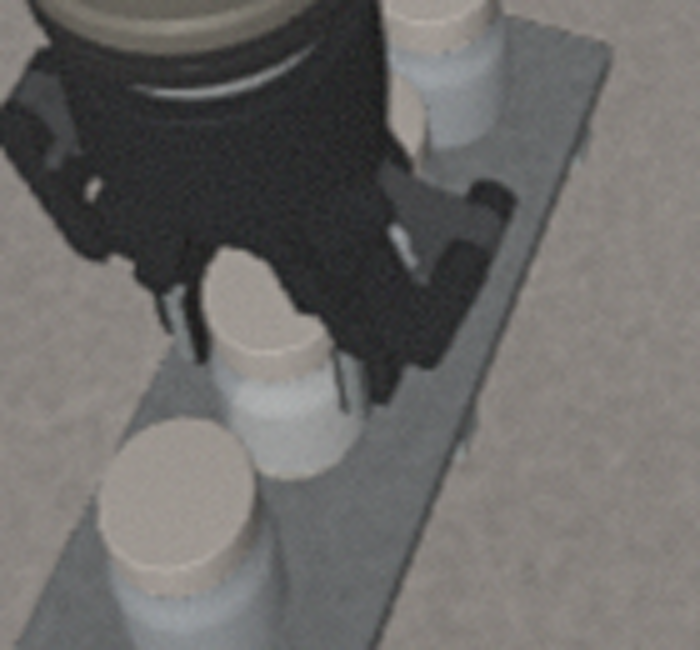

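Emit:
{"fn": "drive_tool", "kwargs": {
  "series": [
    [0,2,0,0,0,0,36],
    [0,3,0,0,0,0,36],
    [0,4,0,0,0,0,36],
    [0,4,0,0,0,0,36]
  ]
}}

```text
clock: 7.6
tcp_pos: [0.5084, 0.3218, 0.0488]
orientation: [-1.252, 1.139, -1.137]
contact_force: [0.6, -0.5, -0.7]
grip_width: 0.0422
```

Emit:
{"fn": "drive_tool", "kwargs": {
  "series": [
    [0,1,0,0,0,0,36],
    [0,1.5,0,0,0,0,36],
    [0,1.5,0,0,0,0,36]
  ]
}}

```text
clock: 7.9
tcp_pos: [0.5086, 0.322, 0.048]
orientation: [-1.252, 1.139, -1.137]
contact_force: [-1.2, -1.1, 5.2]
grip_width: 0.0423
```

Contact. Release gently and centrally.

Emit:
{"fn": "drive_tool", "kwargs": {
  "series": [
    [0,0,0,0,0,0,46],
    [0,0,0,0,0,0,52],
    [0,0,0,0,0,0,60],
    [0,0,0,0,0,0,75],
    [0,0,0,0,0,0,75]
  ]
}}

```text
clock: 8.4
tcp_pos: [0.5086, 0.322, 0.048]
orientation: [-1.252, 1.139, -1.137]
contact_force: [-0.1, 0.4, -0.4]
grip_width: 0.0749
```

Emit:
{"fn": "drive_tool", "kwargs": {
  "series": [
    [0,-20,0,0,0,0,80],
    [0,-50,0,0,0,0,85],
    [0,-85,0,0,0,0,85],
    [0,-120,0,0,0,0,85],
    [0,-150,0,0,0,0,85]
  ]
}}

```text
clock: 8.9
tcp_pos: [0.5088, 0.3217, 0.1998]
orientation: [-1.251, 1.139, -1.137]
contact_force: [0.8, 0.3, -0.1]
grip_width: 0.0852
```

Run:
```python
from h import *
snap('side','s9'); crop('s9',180,310,330,480,4,'s9c')
print(to([.45,.12,.2],down(np.radians(-78))),st()[1],st()[0]['contact_force'])
print((proj('s9',[[.508,.3227,.111]])-[180,310])*4)
```

```text
(array([196.3,   2.9, -80.4]), array([-5.000e-02,  8.347e+01, -6.000e-01])) [0.51127839 0.32303341 0.20478469] [2.22503104 0.95130797 3.20538529]
[[257.87193579 356.74246641]]
```

View pics/s9c.png

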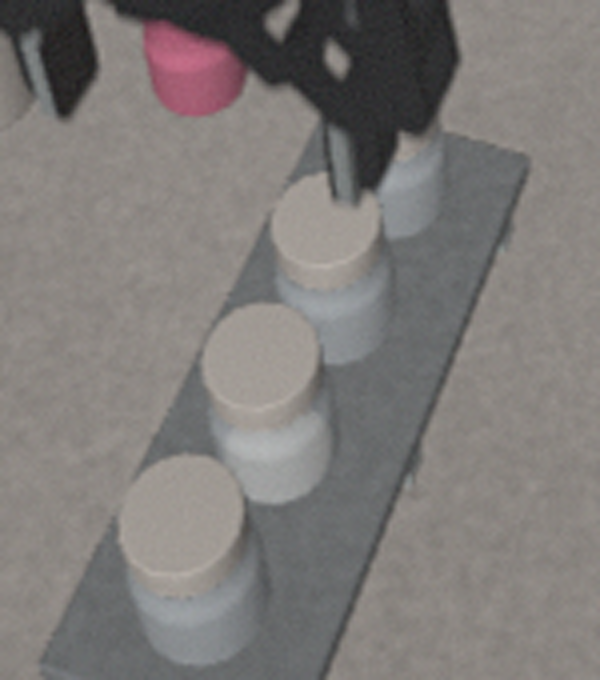

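The jar stands at cap centre (262,355), against (258,357) expected: about 1 mm off, and the row is untouched. Now to the forceps.

Emit:
{"fn": "drive_tool", "kwargs": {
  "series": [
    [40,0,-5,0,8,0,80],
    [80,0,-10,0,16,0,80],
    [120,0,-15,0,25,0,80],
    [160,0,-20,0,33,0,80],
    [200,0,-25,0,41,0,80]
  ]
}}

```text
clock: 9.45
tcp_pos: [0.5052, 0.12, 0.2032]
orientation: [-0.835, 1.654, -1.647]
contact_force: [1.2, 0.5, 0.6]
grip_width: 0.0798
```

Run:
```python
from h import *
print(to([.484,-.011,.2],down(np.radians(-78))),st()[1],st()[0]['joints'][6])
snap('top','t10'); crop('t10',155,190,355,340,4,'t10c');crop('t10',300,240,370,335,8,'t10d')
snap('side','s10'); crop('s10',300,260,420,310,6,'s10d')
```

```text
(array([118.6,   2.1,  59.6]), array([ 0.16, 42.14, -0.57])) [0.5051697  0.11997452 0.20320728] -0.7769100026318096
```

View pics/t10c.png

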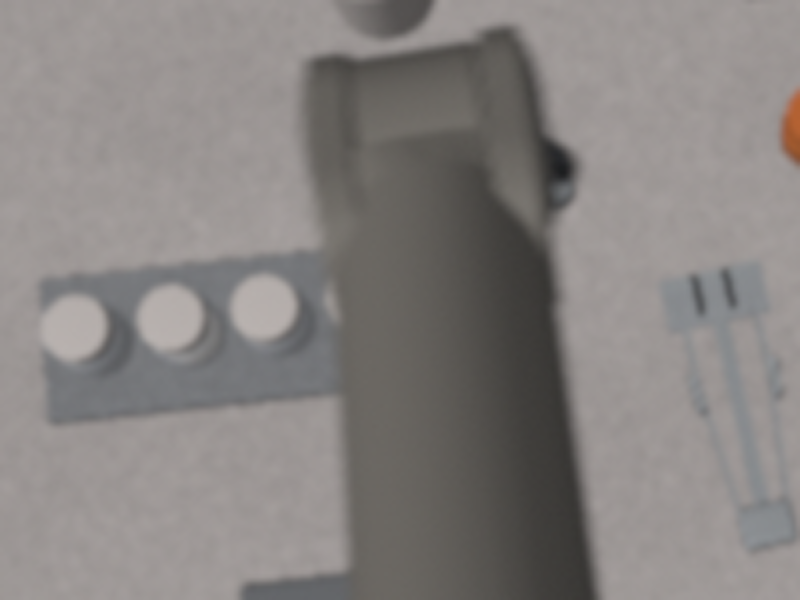

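View pics/t10d.png

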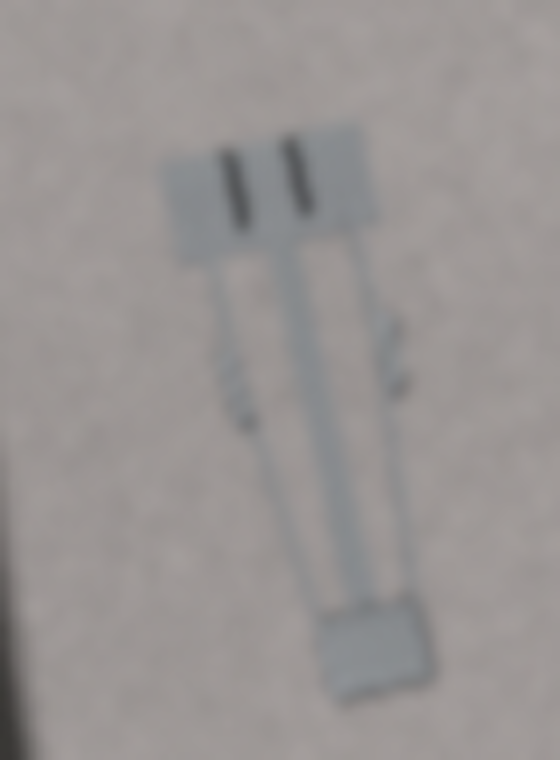

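View pics/s10d.png

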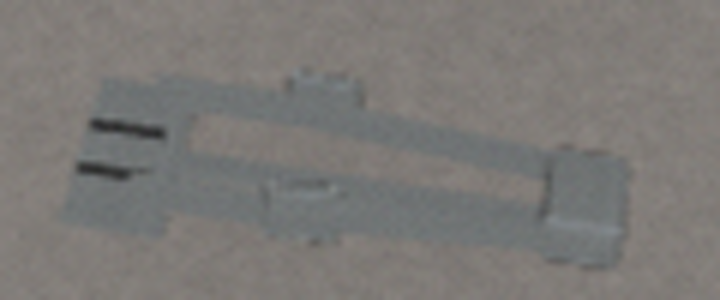

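Run:
```python
from h import *
D=lambda u,v:(u/8+300,v/8+240)
S=lambda u,v:(u/6+300,v/6+260)
f=lambda fn,q,z:px(fn,q,z)[:2]
g=f('top0',D(267,183),.003); L=f('top0',D(234,385),.022); Rr=f('top0',D(394,353),.022); b=f('top0',D(375,648),.02)
gs=(f('s10',S(128,129),.003)+f('s10',S(113,171),.003))/2
# side plates: far (right) top edge 292..362,72 ; near (left) top edge 265..340,185
Rs=f('s10',S(325,76),.026); Ls=f('s10',S(302,186),.026)
for n,v in dict(g=g,L=L,R=Rr,b=b,gs=gs,Rs=Rs,Ls=Ls).items(): print(n,v.round(4))
for a,c in((L,Rr),(Ls,Rs)):
    d=a-c; print('mid',(a+c)/2,'w',np.linalg.norm(d),'yaw',np.degrees(np.arctan2(-d[0],d[1])))
d=g-b; print('yaw g-b',np.degrees(np.arctan2(d[1],d[0])),np.linalg.norm(d))
for yw in (11,12,13): print(yw,(g+gs)/2-.054*np.array([np.cos(np.radians(yw)),np.sin(np.radians(yw))]))
print('jar',px('t10',(171.5/4+155,318/4+190),.111))
```

```text
g [0.5382 0.0009]
L [0.4713 0.0122]
R [ 0.4807 -0.0377]
b [ 0.3895 -0.0303]
gs [0.5389 0.0008]
Rs [ 0.4819 -0.0373]
Ls [0.4715 0.0113]
mid [ 0.47596371 -0.01277877] w 0.05076796842296227 yaw 10.695128452484264
mid [ 0.47667717 -0.01303684] w 0.04968948596794237 yaw 12.054971582965615
yaw g-b 11.85294673313943 0.1519601201863771
11 [ 0.48551412 -0.00942459]
12 [ 0.48570202 -0.01034814]
13 [ 0.48590601 -0.01126826]
jar [0.50719224 0.32140676 0.111     ]
```

The jar measures (0.507,0.321) from the top view, within 2 mm of the spot. For the forceps, the yaw is about 12° and the plates look centred near x≈0.476–0.48, against 0.4855 from the gauge offset. I'll go above and compare before closing.

Emit:
{"fn": "drive_tool", "kwargs": {
  "series": [
    [30,10,15,0,8,0,75],
    [60,25,30,0,16,0,75],
    [90,45,45,0,25,0,75],
    [110,65,55,0,33,0,75],
    [119,85,62,0,42,0,75]
  ]
}}

```text
clock: 10.05
tcp_pos: [0.4848, -0.0188, 0.1169]
orientation: [-0.209, 2.116, -2.105]
contact_force: [0.5, 0.6, -0.0]
grip_width: 0.0748
```

Emit:
{"fn": "drive_tool", "kwargs": {
  "series": [
    [0,15,0,0,0,0,75],
    [0,20,0,0,0,0,75]
  ]
}}

```text
clock: 10.25
tcp_pos: [0.4839, -0.0189, 0.0954]
orientation: [-0.213, 2.116, -2.106]
contact_force: [0.8, -0.7, -0.3]
grip_width: 0.0751
```

Run:
```python
from h import *
print(to([.480,-.012,.035],down(np.radians(-78))),st()[1],st()[0]['joints'][6])
snap('side','s11'); crop('s11',270,190,430,310,5,'s11d')
```

```text
(array([ 2.7, 60.4, -7.3]), array([ 0.23, -0.23, -0.29])) [ 0.48392204 -0.01885534  0.09542939] -1.0216602938423793
```

View pics/s11d.png

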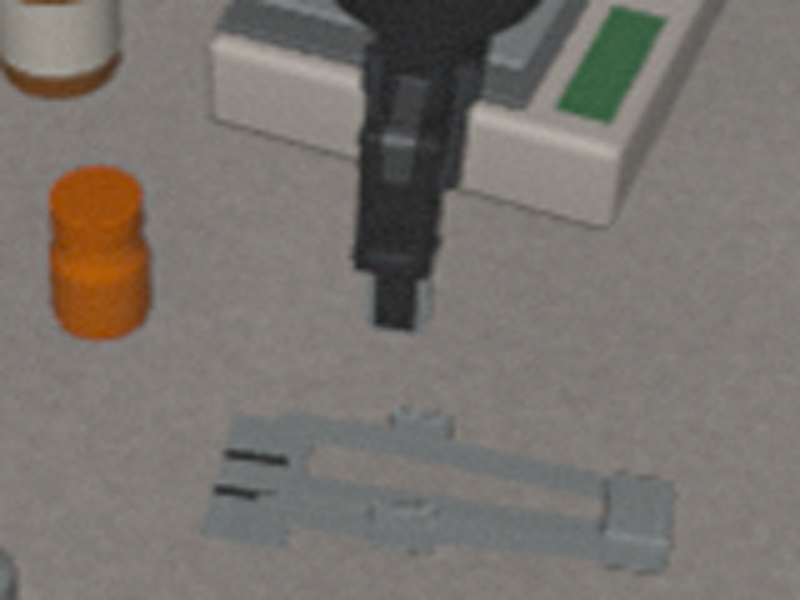

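Emit:
{"fn": "drive_tool", "kwargs": {
  "series": [
    [2.5,20,-7,0,0,0,78],
    [2.5,40,-7,0,0,0,78],
    [2.5,60,-7,0,0,0,78],
    [2.5,60,-7,0,0,0,78]
  ]
}}

```text
clock: 10.7
tcp_pos: [0.4797, -0.0109, 0.0345]
orientation: [-0.219, 2.116, -2.105]
contact_force: [-0.6, -0.5, 0.6]
grip_width: 0.078
```

Run:
```python
from h import *
print(to([.480,-.012,.003],down(np.radians(-78))),st()[1])
snap('side','s12'); crop('s12',270,190,430,310,5,'s12d')
e=np.array([np.cos(np.radians(12)),np.sin(np.radians(12))]);n=np.array([-e[1],e[0]])
c=np.array([.480,-.012])
for s in(1,-1): print((proj('s12',[list(c+s*.0275*n+t*e)+[z] for t in(-.012,.012) for z in(0,.026)])-[270,190])*5)
```

```text
(array([-0. , 31.5,  1.3]), array([ 0.28, -0.04, -0.16])) [ 0.47965065 -0.01088855  0.03450552]
[[419.21522927 559.39638208]
 [422.70364348 514.21671058]
 [357.90793555 549.60797541]
 [360.15833    504.44222056]]
[[439.38300665 457.49620238]
 [443.10077122 412.39282796]
 [380.6730955  448.57840722]
 [383.25653283 403.50456851]]
```

View pics/s12d.png

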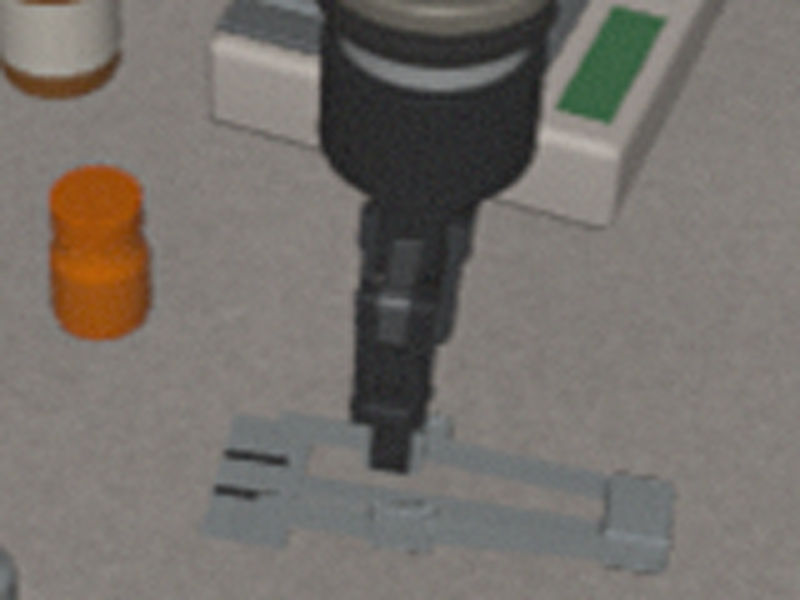

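Emit:
{"fn": "drive_tool", "kwargs": {
  "series": [
    [2.5,5,1.3,0,0,0,78],
    [2.5,15,1.3,0,0,0,78],
    [2.5,25,1.3,0,0,0,75],
    [2.5,33,1.3,0,0,0,72],
    [2.5,33,1.3,0,0,0,70]
  ]
}}

```text
clock: 11.25
tcp_pos: [0.4775, -0.0129, 0.0015]
orientation: [-0.218, 2.116, -2.106]
contact_force: [-0.3, -0.4, -0.3]
grip_width: 0.0704
```

Run:
```python
from h import *
print(to([.477,-.0125,.001],down(np.radians(-78))),st()[1])
snap('side','s13'); crop('s13',270,190,430,310,5,'s13d')
snap('top','t13'); crop('t13',290,220,390,340,6,'t13d')
```

```text
(array([ 0.4,  0.5, -0.5]), array([ 0.27, -0.09, -0.12])) [ 0.47746308 -0.01291736  0.00145502]
```

View pics/s13d.png

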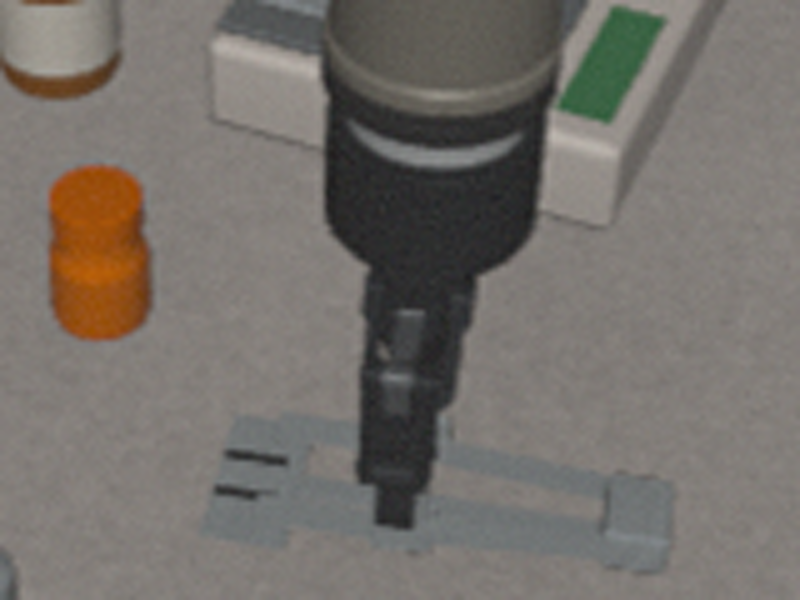

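Emit:
{"fn": "drive_tool", "kwargs": {
  "series": [
    [2,2,0,0,0,0,64],
    [2,3,0,0,0,0,60],
    [2,3,0,0,0,0,58]
  ],
  "squeeze": 25
}}

```text
clock: 11.65
tcp_pos: [0.4761, -0.0135, -0.0007]
orientation: [-0.217, 2.116, -2.106]
contact_force: [0.4, 0.1, 0.2]
grip_width: 0.0582
```

Emit:
{"fn": "drive_tool", "kwargs": {
  "series": [
    [0,0,0,0,0,0,54],
    [0,0,0,0,0,0,50],
    [0,0,0,0,0,0,47],
    [0,0,0,0,0,0,45],
    [0,0,0,0,0,0,45]
  ]
}}

```text
clock: 12.15
tcp_pos: [0.4771, -0.0129, 0.0009]
orientation: [-0.214, 2.117, -2.102]
contact_force: [-4.8, 2.4, 23.1]
grip_width: 0.0454
```

Run:
```python
from h import *
print(st()[1])
snap('side','s14'); crop('s14',270,190,430,310,5,'s14d')
snap('top','t14'); crop('t14',290,220,390,340,6,'t14d')
```

```text
[ 0.47710711 -0.01288647  0.00090608]
```

View pics/s14d.png

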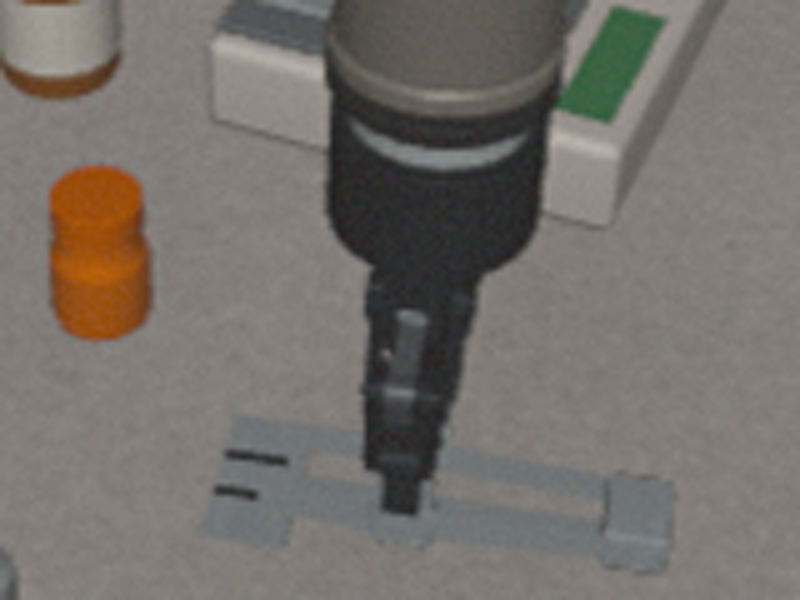

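View pics/t14d.png

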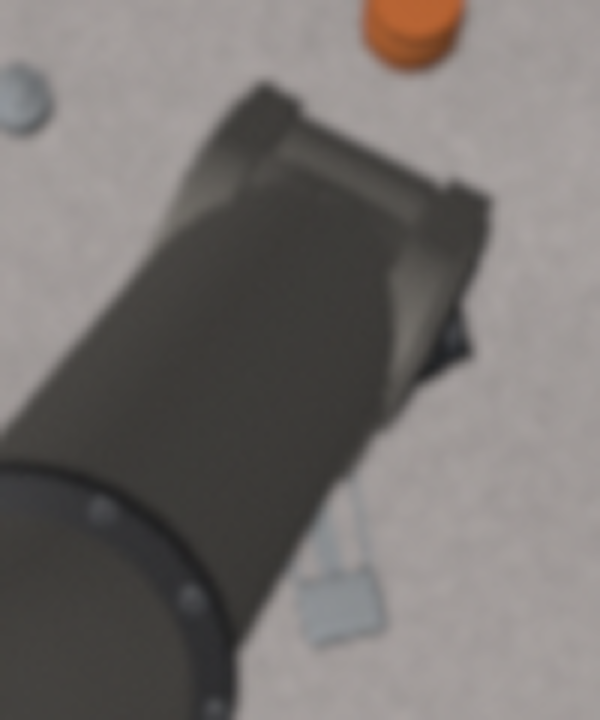

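Run:
```python
from h import *
e=np.array([np.cos(np.radians(12)),np.sin(np.radians(12))]);n=np.array([-e[1],e[0]])
for fn,c,w,obs in (('s11',[.4839,-.0189,.0954],.075,330),('s12',[.4797,-.0109,.0345],.078,470),('s13',[.4775,-.0129,.0015],.0704,527),('s14',[.4771,-.0129,.0009],.0454,513)):
    for back in(0,.006):
        P=np.array(c[:2])+(w/2+back)*n
        q=[(proj(fn,[[P[0],P[1],z]])[0,1]-190)*5 for z in np.arange(-.01,.13,.001)]
        print(fn,back,'tip z for obs',np.interp(-obs,-np.array(q),np.arange(-.01,.13,.001)), 'rel',np.interp(-obs,-np.array(q),np.arange(-.01,.13,.001))-c[2])
print((proj('s14',[[*(np.array([.4765,-.013])+.0227*n),z] for z in(0,.003,.026)])-[270,190])*5)
```

```text
s11 0 tip z for obs 0.12169404044916078 rel 0.026294040449160783
s11 0.006 tip z for obs 0.12727625311651528 rel 0.03187625311651528
s12 0 tip z for obs 0.06112510452878089 rel 0.026625104528780884
s12 0.006 tip z for obs 0.06743709976182538 rel 0.03293709976182538
s13 0 tip z for obs 0.02467580396283529 rel 0.02317580396283529
s13 0.006 tip z for obs 0.03131066519126733 rel 0.02981066519126733
s14 0 tip z for obs 0.01906992625928653 rel 0.01816992625928653
s14 0.006 tip z for obs 0.025623901676350546 rel 0.024723901676350545
[[399.7906211  546.25645943]
 [400.13999263 541.13416685]
 [402.87182365 501.08156782]]
```

The tips appear ~18 mm above the nominal TCP, so the pads would only catch the plate tops, yet there is 23 N upward. I'll reopen and probe downward in small steps to find out which it is.

Emit:
{"fn": "drive_tool", "kwargs": {
  "series": [
    [0,0,0,0,0,0,52],
    [0,0,0,0,0,0,60],
    [0,0,0,0,0,0,63],
    [0,0,0,0,0,0,63]
  ]
}}

```text
clock: 12.65
tcp_pos: [0.4769, -0.0128, 0.0007]
orientation: [-0.215, 2.117, -2.103]
contact_force: [1.6, -0.4, 0.5]
grip_width: 0.0624
```

Run:
```python
from h import *
print(to([.476,-.0132,-.002],down(np.radians(-78))),st()[1])
snap('side','s15'); crop('s15',310,240,410,310,8,'s15d')
```

```text
(array([1. , 2.7, 0.2]), array([ 0.36, -0.11, -0.3 ])) [ 0.47692273 -0.0128499   0.00073651]
```

View pics/s15d.png

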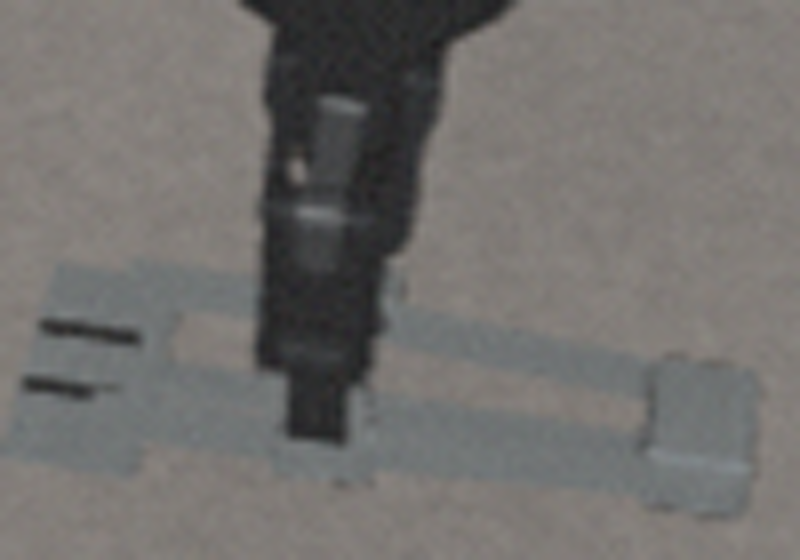

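Emit:
{"fn": "drive_tool", "kwargs": {
  "series": [
    [1,2,0,0,0,0,63],
    [1,3,0,0,0,0,63],
    [1,3,0,0,0,0,63]
  ]
}}

```text
clock: 13.0
tcp_pos: [0.4757, -0.0131, -0.0025]
orientation: [-0.216, 2.117, -2.103]
contact_force: [-0.8, -0.3, 1.2]
grip_width: 0.063
```

Emit:
{"fn": "drive_tool", "kwargs": {
  "series": [
    [0,1,0,0,0,0,63],
    [0,2,0,0,0,0,63],
    [0,2,0,0,0,0,63]
  ]
}}

```text
clock: 13.3
tcp_pos: [0.4756, -0.0131, -0.0047]
orientation: [-0.216, 2.117, -2.103]
contact_force: [0.3, -0.1, 0.1]
grip_width: 0.0629
```

Emit:
{"fn": "drive_tool", "kwargs": {
  "series": [
    [0,1,0,0,0,0,63],
    [0,2,0,0,0,0,63],
    [0,2,0,0,0,0,63]
  ]
}}

```text
clock: 13.6
tcp_pos: [0.4755, -0.0131, -0.0068]
orientation: [-0.216, 2.118, -2.103]
contact_force: [0.1, 0.3, -0.7]
grip_width: 0.0628
```

Run:
```python
from h import *
crop('s11',330,220,380,270,12,'s11z')
snap('side','s16'); crop('s16',330,250,400,310,10,'s16z'); print(st()[0]['contact_force'])
c=np.array([.4839,-.0189]);e=np.array([np.cos(np.radians(12)),np.sin(np.radians(12))]);n=np.array([-e[1],e[0]])
print((proj('s11',[[*(c+s*.0375*n+t*e),.0954+.010] for s in(1,-1) for t in(-.011,.011)])-[330,220])*12)
```

```text
[ 0.33847257 -0.39489958 -0.12823334]
[[297.22604552 522.37800383]
 [150.41392289 501.02766718]
 [366.83901585 196.46945696]
 [229.07403213 177.85831334]]
```

View pics/s11z.png

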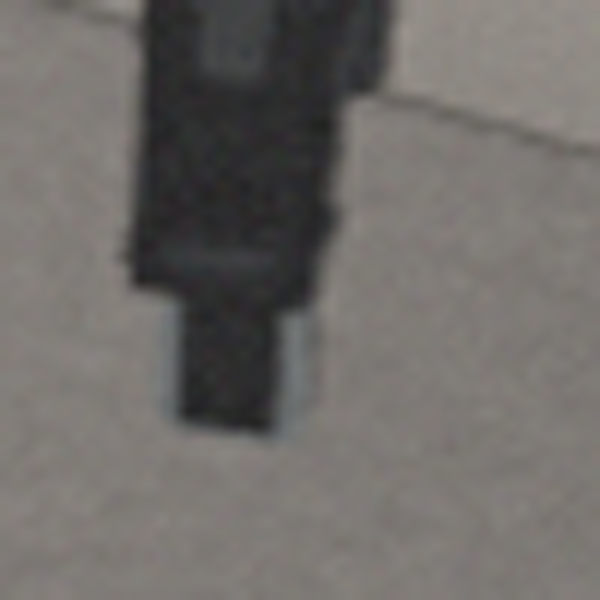

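View pics/s16z.png

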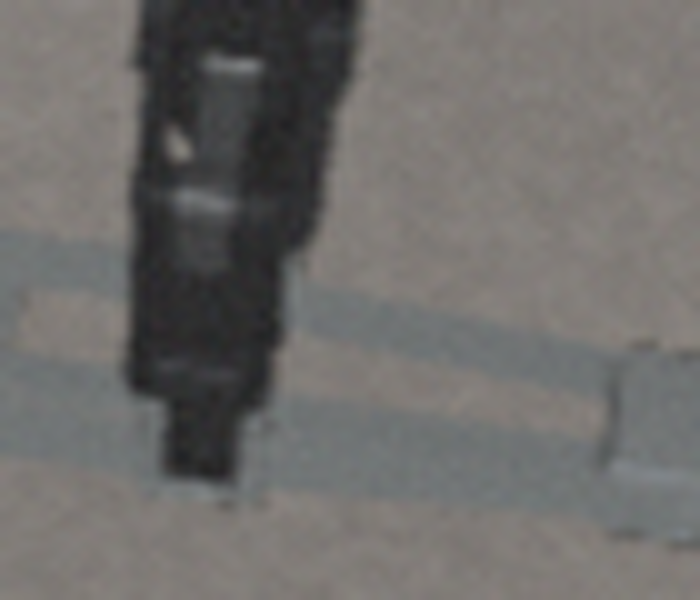

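Probing shows free space to TCP z = -0.007, so the tips really do ride higher than nominal. At this height the pads span most of each plate, so I'll go slightly lower and then close, rising a little to offset the pads' forward swing.

Emit:
{"fn": "drive_tool", "kwargs": {
  "series": [
    [0,1,0,0,0,0,63],
    [0,2,0,0,0,0,63],
    [0,2,0,0,0,0,63]
  ]
}}

```text
clock: 13.95
tcp_pos: [0.4755, -0.013, -0.0089]
orientation: [-0.216, 2.118, -2.103]
contact_force: [1.0, -0.6, -0.1]
grip_width: 0.0631
```

Emit:
{"fn": "drive_tool", "kwargs": {
  "series": [
    [0,0,0,0,0,0,58],
    [0,-0.5,0,0,0,0,55],
    [0,-1,0,0,0,0,52],
    [0,-1.5,0,0,0,0,49],
    [0,-2,0,0,0,0,47]
  ]
}}

```text
clock: 14.45
tcp_pos: [0.4756, -0.013, -0.0068]
orientation: [-0.216, 2.118, -2.103]
contact_force: [0.0, 0.4, -0.0]
grip_width: 0.0469
```

Emit:
{"fn": "drive_tool", "kwargs": {
  "series": [
    [0,-0.3,0,0,0,0,45],
    [0,-0.6,0,0,0,0,43],
    [0,-1,0,0,0,0,41],
    [0,-1,0,0,0,0,40],
    [0,-1,0,0,0,0,40]
  ]
}}

```text
clock: 14.95
tcp_pos: [0.4754, -0.013, -0.0059]
orientation: [-0.216, 2.118, -2.103]
contact_force: [-0.5, -0.8, -1.4]
grip_width: 0.04
```

Run:
```python
from h import *
print(st()[1],st()[0]['contact_force'],st()[0]['grip_width'])
snap('side','s17'); crop('s17',300,240,420,320,6,'s17z')
```

```text
[ 0.4753917  -0.01304147 -0.00585605] [-0.52331891 -0.78548857 -1.3563667 ] 0.040027390939836184
```

View pics/s17z.png

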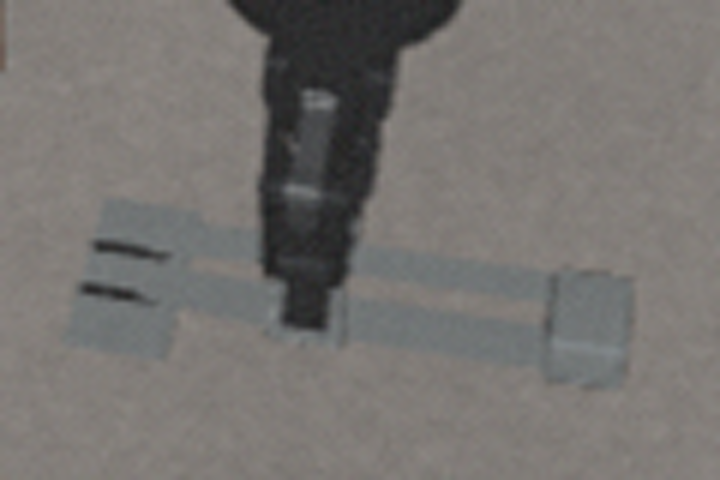

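Tips are now at the marks at 40 mm. Lift gently.

Emit:
{"fn": "drive_tool", "kwargs": {
  "series": [
    [0,-4,0,0,0,0,40],
    [0,-10,0,0,0,0,40],
    [0,-20,0,0,0,0,40],
    [0,-32,0,0,0,0,40],
    [0,-45,0,0,0,0,40]
  ]
}}

```text
clock: 15.5
tcp_pos: [0.4754, -0.0134, 0.0404]
orientation: [-0.216, 2.118, -2.103]
contact_force: [-0.6, -0.7, -0.8]
grip_width: 0.0402
```

Run:
```python
from h import *
print(st()[1],st()[0]['contact_force'],st()[0]['moment'],st()[0]['grip_width'])
snap('side','s18'); crop('s18',290,200,420,300,6,'s18z')
```

```text
[ 0.47536247 -0.01343244  0.04036892] [-0.60979649 -0.72162928 -0.77637916] [-0.03471286  0.03357573  0.02710963] 0.04018440874634262
```

View pics/s18z.png

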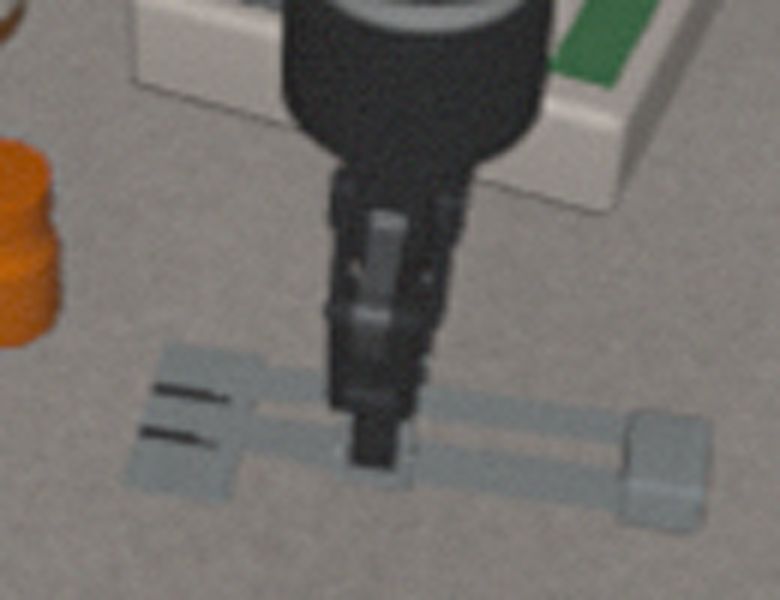

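Emit:
{"fn": "drive_tool", "kwargs": {
  "series": [
    [0,-15,0,0,0,0,40],
    [0,-40,0,0,0,0,40],
    [0,-70,0,0,0,0,40],
    [0,-100,0,0,0,0,40],
    [0,-120,0,0,0,0,40]
  ]
}}

```text
clock: 16.05
tcp_pos: [0.4764, -0.0146, 0.1641]
orientation: [-0.21, 2.117, -2.101]
contact_force: [0.2, 0.5, -0.7]
grip_width: 0.0398
```

Run:
```python
from h import *
o,p,M=st()
print(to([.506,-.310,.165],M),p,o['grip_width'])
snap('side','s19'); crop('s19',290,140,420,260,6,'s19z')
```

```text
(array([ 31.7,  -3.2, 295.1]), array([0., 0., 0.])) [ 0.4764472  -0.0146449   0.16409654] 0.03979335323147564
```

View pics/s19z.png

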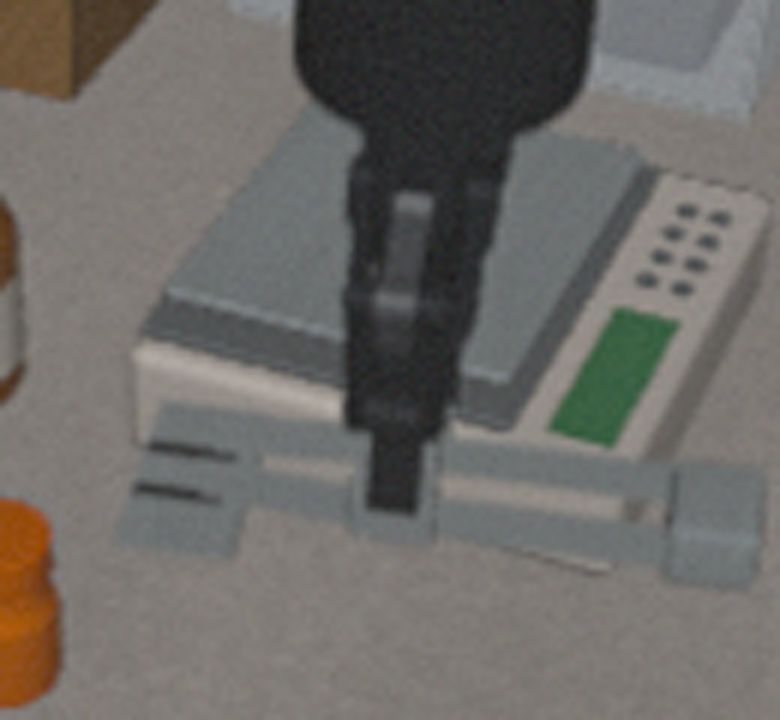

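Emit:
{"fn": "drive_tool", "kwargs": {
  "series": [
    [2,-1,15,0,0,0,40],
    [5,-2,45,0,0,0,40],
    [8,-3,80,0,0,0,40],
    [12,-3,115,0,0,0,40],
    [16,-3,150,0,0,0,40]
  ]
}}

```text
clock: 16.6
tcp_pos: [0.493, -0.166, 0.1681]
orientation: [-0.206, 2.116, -2.098]
contact_force: [0.3, -0.2, -0.8]
grip_width: 0.0403
```

Emit:
{"fn": "drive_tool", "kwargs": {
  "series": [
    [3,0,30,0,0,0,40],
    [6,0,60,0,0,0,40],
    [10,0,90,0,0,0,40],
    [13,0,115,0,0,0,40],
    [15,0,135,0,0,0,40]
  ]
}}

```text
clock: 17.1
tcp_pos: [0.5055, -0.3029, 0.167]
orientation: [-0.204, 2.117, -2.099]
contact_force: [-0.9, 0.2, -1.0]
grip_width: 0.0401
```

Run:
```python
from h import *
o,p,M=st()
print(to([.506,-.310,.165],down(np.radians(-78))),p,o['grip_width'])
snap('side','s20'); crop('s20',300,100,430,200,6,'s20z')
snap('top','t20'); crop('t20',400,200,520,310,6,'t20z')
```

```text
(array([1. , 1.9, 7.1]), array([ 0.41, -0.23, -0.74])) [ 0.50549715 -0.30291535  0.16695158] 0.04005101343165725
```

View pics/s20z.png

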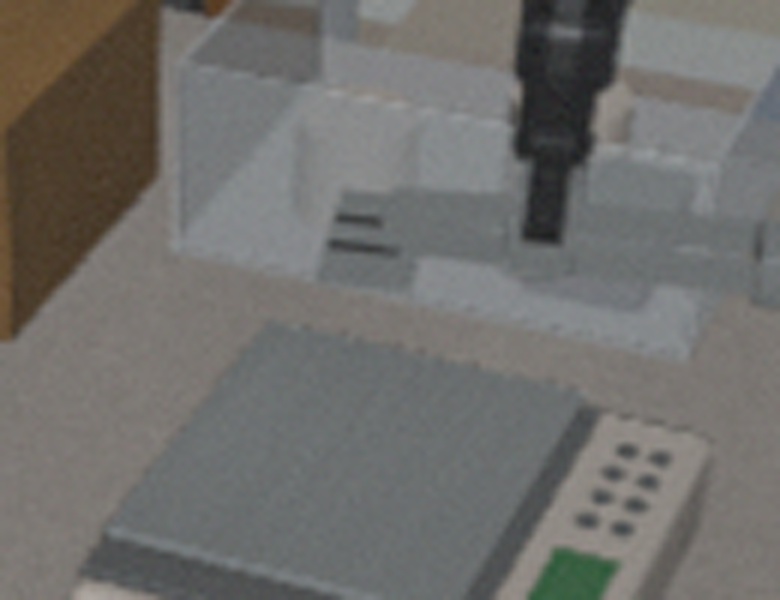

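View pics/t20z.png

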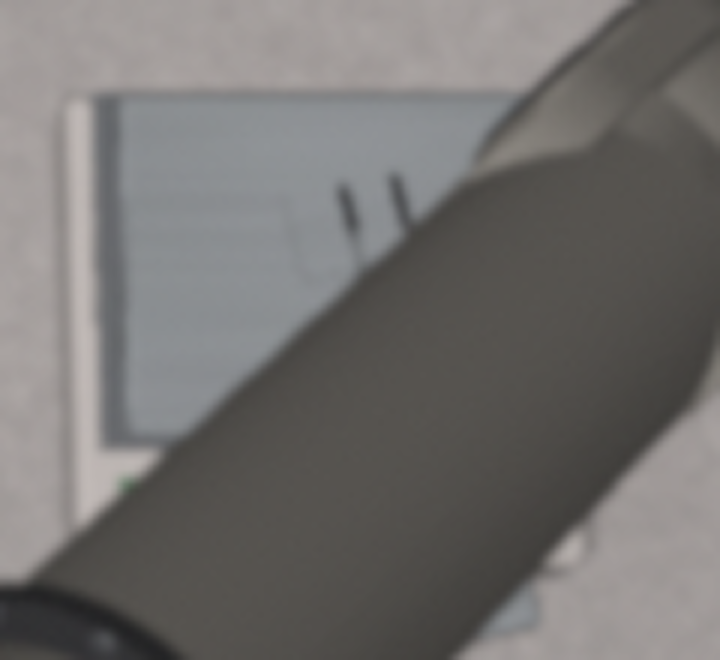

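Run:
```python
from h import *
print(px('t20',(462.3,234.5),.176), px('top0',(454.5,244),.074))
crop('t20',440,220,480,255,18,'t20y'); crop('s20',345,125,385,155,18,'s20y')
for a in((349,210),(399,205)): print(px('t20',(a[0]/6+400,a[1]/6+200),.176))
```

```text
[ 0.56955682 -0.2919485   0.176     ] [ 0.56867177 -0.29397295  0.074     ]
[ 0.56851014 -0.28249793  0.176     ]
[ 0.57021374 -0.30153152  0.176     ]
```

View pics/t20y.png

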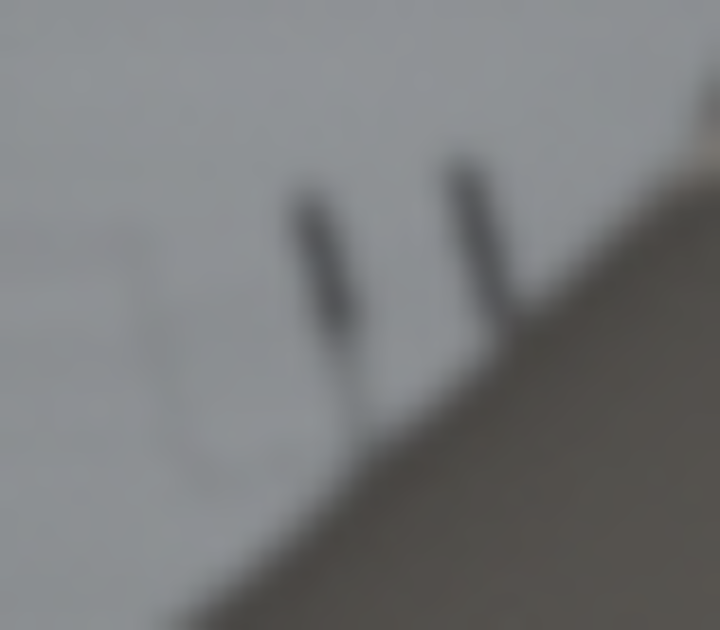

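View pics/s20y.png

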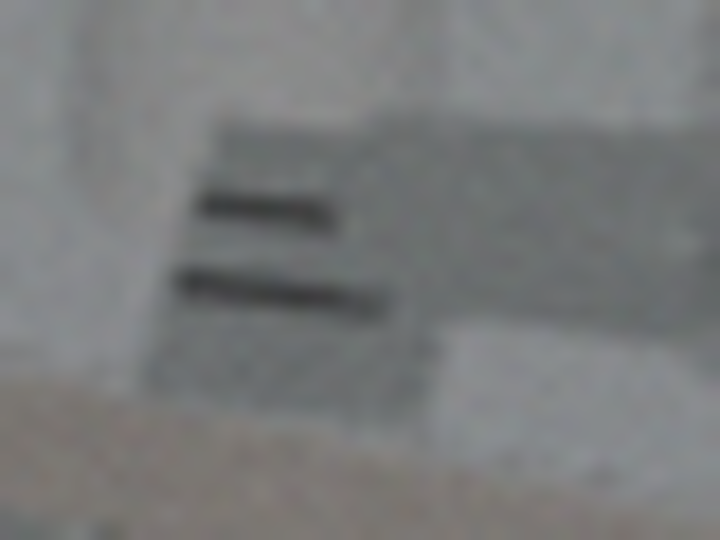

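The left tip lines up with its mark in the top view, but at 8 mm height the parallax there means the true gap may be nearer 23 mm. The jar also read about 1.8 mm under its real width. I'll turn the forceps so that the top camera sees both tips.

Emit:
{"fn": "drive_tool", "kwargs": {
  "series": [
    [0,0,1,0,-6,0,40],
    [0,0,2,0,-14,0,40],
    [0,0,3,0,-22,0,40],
    [0,0,4,0,-30,0,40],
    [0,0,5,0,-36,0,40]
  ]
}}

```text
clock: 17.7
tcp_pos: [0.5061, -0.3082, 0.1672]
orientation: [-0.753, 1.724, -1.718]
contact_force: [-0.2, -0.2, -0.7]
grip_width: 0.0403
```

Run:
```python
from h import *
o,p,M=st(); print(p,M.round(3),o['grip_width'])
snap('top','t21'); crop('t21',410,215,490,275,10,'t21z'); snap('side','s21'); crop('s21',300,100,430,200,6,'s21z')
```

```text
[ 0.50608686 -0.30823322  0.16719647] [[-0.669  0.011  0.743]
 [-0.743  0.009 -0.67 ]
 [-0.014 -1.     0.003]] 0.04030763413828458
```

View pics/t21z.png

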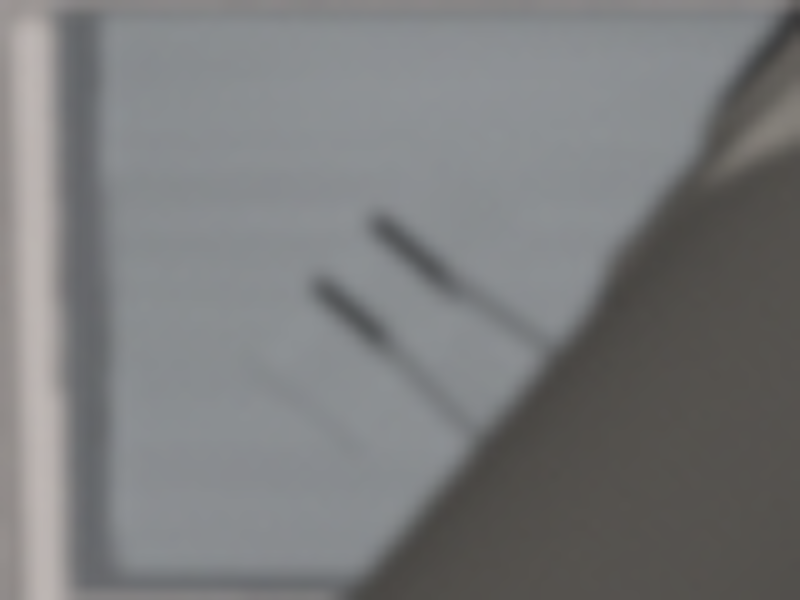

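View pics/s21z.png

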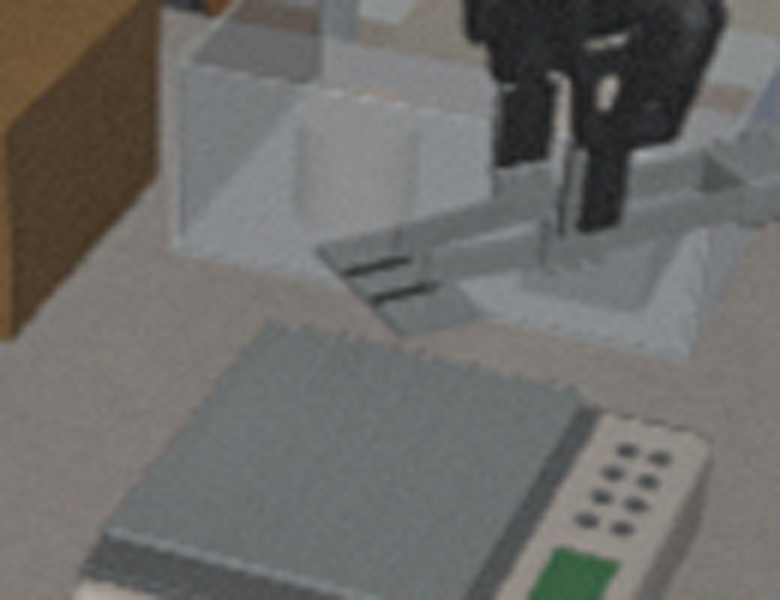

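Emit:
{"fn": "drive_tool", "kwargs": {
  "series": [
    [0,0,0,0,0,0,39.4],
    [0,0,0,0,0,0,39.4],
    [0,0,0,0,0,0,39.4]
  ]
}}

```text
clock: 18.1
tcp_pos: [0.5061, -0.3082, 0.1672]
orientation: [-0.749, 1.728, -1.722]
contact_force: [-0.5, 0.3, -0.7]
grip_width: 0.0395
```

Run:
```python
from h import *
def P(fn):
    d=np.load(f'pics/{fn}.npz'); return d['K']@np.column_stack([R.from_rotvec(d['rv'].ravel()).as_matrix(),d['t'].ravel()])
tri=lambda a,b:(lambda X:(X[:3]/X[3]).ravel())(cv2.triangulatePoints(P('t21'),P('s21'),np.array(a,float).reshape(2,1),np.array(b,float).reshape(2,1)))
print('gauge',tri((448.3,243.4),(365,146.7)))
o,p,M=st(); print(o['clock'],p,o['grip_width'],o['contact_force'],np.abs(o['qvel']).max())
snap('top','t22'); crop('t22',410,215,490,275,10,'t22z'); snap('side','s22')
e=np.array([.669,.743,0])
for b in(.150,.09): 
  g=tri((448.3,243.4),(365,146.7)); print(b,proj('s22',[g-e*b+[0,0,.008]]))
```

```text
gauge [ 0.54886609 -0.25912901  0.17626722]
18.1 [ 0.50606444 -0.30819357  0.167198  ] 0.039540306818256536 [-0.47297351  0.26596976 -0.68426473] 0.006659430918464739
0.15 [[424.2622796  129.27380379]]
0.09 [[401.16818741 134.73257985]]
```

View pics/t22z.png

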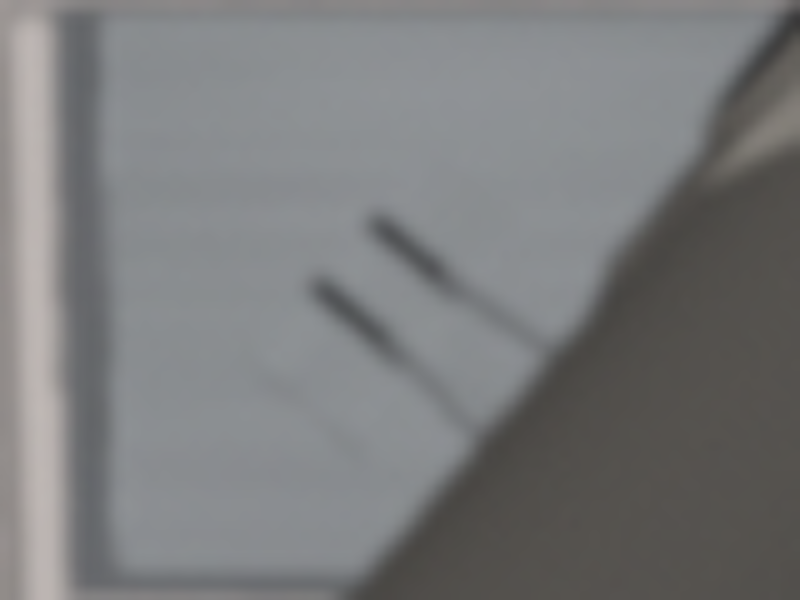

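View pics/s22.png

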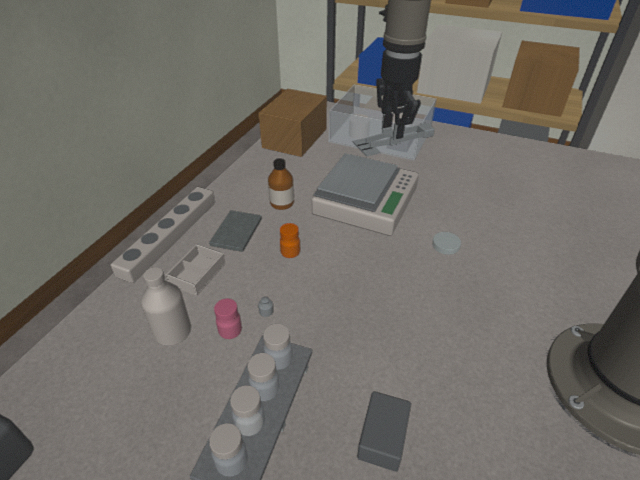

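Checks pass:
- **Tips:** the gap in the top view is about 20 mm, with the tips at (395,352) and (452,287).
- **Level:** the rear block is where a level pose predicts it.
- **Position:** the gauge is about 40 mm from the pan centre in plan and 100 mm above it.
- **Jar row:** it stands complete at (228–277, 335–450).

I'll hand in now.

Run:
```python
from h import *
o=st()[0]; print(o['clock'],o['grip_width'],o['contact_force'])
print(r.hand_in())
```

```text
18.2 0.03951760026311079 [-0.21292734  0.37381026 -1.07451463]
the job is handed in; nothing more can be done
None
```

I stood the stray jar on the paper spot and let go of it. The forceps are now held level and steady over the scale's pan with the tips at the marks. I handed the job in at 18.2 s, and it reported no verdict.

**Last checks**
- **Jar:** it measured within about 2 mm of the spot in both cameras. It looks upright, and the three row jars look unmoved.
- **Tip gap:** about 20 mm from the top view, give or take 1 to 1.5 mm, at a finger reading of 39.5 mm.
- **Position:** the gauge middle is about 40 mm from the pan centre in plan and about 100 mm above it.
- **Level and steady:** the rear block sits where a level pose predicts, and the arm was still.
- **Bystanders:** the bystanders visible in the last side view looked undisturbed. I did not measure each one.

**What went wrong or disagreed**
- **First jar grasp:** it was 5 mm off and too high on the shoulder, so I reopened and gripped again.
- **First forceps squeeze:** it pushed up on the tool with 23 N, so I reopened, went lower and squeezed again.
- **Fingertip height:** the fingertips looked about 15 mm higher than the stated tool point, so I found the depth by stepping down and watching the force.
- **Plate position:** the thumb plates appeared about 8 mm farther behind the marks than the stated 54 mm. I gripped where the cameras showed them.
- **Finger reading:** on the 44 mm jar it read about 42 mm, so I set the forceps gap from the image, not from the 40 mm reading.
- **Tip symmetry:** the two tips may sit about 2 mm to one side relative to the marks, which is near the limit of what I could measure.

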